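# Slide the setting gauge under the press ram

## Task

Take the thinner of the two steel setting gauges by its post and slide its blade, nose first, into the narrow gap between the press table and the ram pad, between the two guide rails, until it is fully home against the back stop; feel for the stop and do not ram it. Leave the gauge lying flat there and let go, and leave the thick gauge, the wood block and the brass bushing where they are.

Things in the scene. Friction and masses are not known exactly. Their poses are not given: they have to be found in the camera images.
- press: Small grey bench press, fixed; nothing of it moves. Origin on the bench surface, in its mid-plane, under the front edge of the ram pad; +x points into the press (direction of insertion), z up. In mm in this frame: steel table x -120 to 150, 160 wide, top at z 20; ram pad x 0 to 60, 70 wide, underside z 34, top z 52, so the gap over the table is 14 high.
- press_mouth (a point): Middle of the gap's mouth: under the pad's front edge, 27 mm above the bench, 7 mm above the table. Axes as the press. Two low guide rails on the table, parallel to the press's x, 42 mm apart inside, 12 mm wide, top 10 mm above the table, run from 20 mm in front of the mouth to 60 mm inside, with rounded front ends.
- press_stop (a point): Middle of the front face of the back stop, a bar across the table behind the pad, 10 mm high: 65 mm inside the mouth, 25 mm above the bench. Axes as the press. The press stands on the left with its open front towards the right as the robot sees it (within about 17 degrees), so the gauge goes in from right to left.
- press_head (a point): Middle of the lower front edge of the press head, which hangs over the gap: 90 mm wide, underside 170 mm above the bench, front face 60 mm in front of the mouth. An upright hand holding the gauge would strike it; a hand that leans about 40 degrees back out of the press clears it. Axes as the press.
- thin_gauge: The thinner setting gauge, loose, 0.15 to 0.3 kg: a plain steel blade 130 long (x), 36 wide (y) and 12 thick, with a rounded nose at its +x end and an upright steel post near its other end. Origin at the centre of the blade's underside; +x towards the nose, z up. Both gauges lie in front of the press, one nearer the robot, one farther; which is which varies.
- thin_gauge_grip (a point): Centre of the thin gauge's post, to grasp: post 18 long (x), 24 wide (y), 55 high and stands on the blade; this point is 39.5 mm above the blade's underside and 50 mm behind the blade's middle. Axes as the gauge.
- thin_gauge_nose (a point): Foremost point of the thin gauge's nose, in the middle of its width and thickness (6 mm above the underside), 65 mm ahead of the blade's middle. With the gauge home it touches the back stop, 65 mm inside the press pad's front edge, and the post then stands 50 mm in front of that edge.
- thick_gauge_grip (a point): Centre of the post of the thick gauge, which is not to be used: like the thin one but with a blade 20 mm thick, too thick for the gap; this point is 47.5 mm above its underside. It lies loose beside the thin one.
- wood_block_mid (a point): Loose beech block, 62 x 130 x 42 high, lying beside the press, on its far side from the robot; point at its centre.
- bushing_mid (a point): Loose brass bushing, 32 across and 28 high, standing between the press and the robot; point at its centre.
Mind the look-alikes: they are no part of the job. Leave any orange or red look-alike of the thin_gauge alone.

How it is judged:
By the outcome, as a careful person would: the job done as asked, in the order asked, and still so for the second after the job is handed in, with the robot touching nothing.
It also fails if it takes over 56 s, if anything falls off the work surface, if the arm or the gripper's body presses on something with over 40 N, if the wrist force passes 120 N, or if a joint passes its speed limit or range.

## Robot

A 6-joint arm with a two-finger parallel gripper is mounted at the origin on a cart in front of the work surface, level with it; the furniture and walls round the work are solid. World frame = base frame: x ahead of the robot, y to its left, z up, the work surface at z = 0. Lengths are in m, angles in rad, forces in N, time in s.
With the tool pointing down it reaches from about 0.375 to 0.9 m from the base axis. Payload 3.1 kg.
Tool frame: the origin (TCP) lies midway between the tips of the shut fingers; the grasp point (between the pads) lies 19 mm behind it; x points along the fingers, z is the direction in which the jaws open and shut, and the axes are right-handed (so a half turn about x gives the same grasp; the last joint's range is limited). The gripper opens to 85 mm and grips with 20 to 120 N. Pads are 22 mm wide; open, the fingers measure 114 mm over their backs; the gripper's body (76 mm by 85 mm) begins 54 mm behind the grasp point. The pads swing forward as they close: fully open they stand 13 mm farther back than shut.
Start: joints at [0.982, 0.527, 1.433, -0, 1.181, -0.178], TCP at [0.25, 0.573, 0.231] pointing down, gripper open.
Joint ranges: [-3.08, 3.08], [-0.75, 2.2], [0.22, 2.44], [-1.43, 4.57], [0, 2.65], [-2.85, 2.85]. Speed limits (rad/s): [2.79, 2.79, 3.14, 3.14, 3.14, 3.14].

## Interface

Orientations are given as a unit quaternion [x, y, z, w].
In Python, from station import status, snapshot, camera_params, ticket gives the robot as it stands.
- The arm moves only by the tool arm_command, never from a script. Its argument "series" is a list that holds one entry, the list of rows, each a list of 4 numbers: the shift along the tool's x, y, z in mm, then the turn about the tool's x in rad. A call has 1 to 10 rows; each row shifts and turns the commanded pose from where the row before left it, along the tool's axes as they then stand; what a row does not reach is not made up. A row lasts 1/10 s, in which the tool goes at most 50 mm and 8.59 degrees, less where a joint would pass 70% of its speed; a pose out of reach is approached as far as the arm can. A call is refused whole if a number of a shift passes 50 or a number of a turn 0.15, either way. A call with a gripper value outside its range is refused whole. "jaw" is the opening in per cent of the stroke, from 0 (shut) to 100 (fully open), set as the call begins (left out, the last holds). The fingers move at their own pace and stop on an object; "force" is the grip in N (left out, the last holds). Time passes only in rows, so rows that do not move let the fingers close. It gives the time, the measured TCP pose, the force and the opening at its end, in the units of the state.
- status.sense(): the state, without advancing time (a new reading comes with each control period).
- snapshot(name): name is "side" or "top" or "wrist"; returns the picture (384x512x3 uint8, red, green, blue); there is no depth.
- camera_params(name): a dict with "fovy" (degrees; the focal length in pixels is half the picture's height over the tangent of half this angle, whatever the lens; pixels are square), "cx", "cy" (the principal point, pixels), "extrinsics" (4x4, takes a point from camera to world coordinates); the wrist camera has in their place "mount" (4x4, takes a point from camera to tool coordinates, whose origin is the TCP and whose axes are the tool frame's). Camera axes: x right, y down, z forward; pixel columns grow to the right and rows downward; lengths in m; the calibration is good to about 2 mm. A picture is of the moment at which its call begins: read the wrist's pose just before it. camera_params takes no time and is no camera call.
- ticket.sign_off(): hands the job in, once; it reports no verdict.
The state is a dict: "t": time; "q": joint angles; "qd": joint speeds; "tau": joint torques, N m; "tcp_pos": TCP position; "tool_rot": TCP orientation; "force": force on the tool from outside, world axes, zero at the start; "ft_torque": the same for the moment, N m; "finger_gap": opening from 0.0 (shut) to 1.0 (fully open).
Only numpy, scipy, OpenCV 4.12 (cv2) and the standard library are available. Lean on these libraries where they do the work, as an engineer would, in place of code of your own. Each camera call takes 0.05 s, during which the arm holds its last target. There are 200 camera calls.

## Working session

There is one attempt and no reset: what is moved stays moved. The work goes in short steps, Python scripts to look and compute and a tool call to move; the robot and the scene stay as the last step left them, time stands still between calls to the robot, and variables do not carry over. Pictures are saved under pics/ and viewed, about 8 in all and at most 12, crops included, and the job is handed in when it is done.

Besides the shell and the picture viewer there is one more tool, called after ">>>" as name(argument=value, ...) on one line, values as JSON. arm_command: Moves the arm, as the interface text tells. Its arguments: {"type":"object","properties":{"series":{"type":"array"},"jaw":{"type":"number"},"force":{"type":"number"}},"required":["series"]}

```bash
mkdir -p pics; ls
python3 - <<'E'
from station import status, snapshot, camera_params
import cv2,numpy as np
s=status.sense();print({k:np.round(v,3).tolist() for k,v in s.items()})
for n in("side","top","wrist"):
    p=camera_params(n);print(n,{k:np.round(v,4).tolist() if not isinstance(v,str) else v for k,v in p.items()})
    im=snapshot(n)[:,:,::-1]
    cv2.imwrite(f"pics/{n}0.png",im if n=="wrist" else cv2.resize(im,(800,600),interpolation=cv2.INTER_CUBIC))
E
```

```text
pics
{'t': 0.0, 'q': [0.982, 0.528, 1.434, 0.0, 1.181, -0.179], 'qd': [-0.0, 0.0, -0.0, 0.001, -0.0, -0.002], 'tau': [-0.001, -44.235, -17.803, -0.0, 0.008, -0.0], 'tcp_pos': [0.249, 0.572, 0.23], 'tool_rot': [-0.388, 0.592, 0.387, 0.591], 'force': [0.073, 0.486, 0.069], 'ft_torque': [-0.002, 0.046, -0.011], 'finger_gap': 0.994}
side {'fovy': 49.9102, 'cx': 251.8798, 'cy': 192.812, 'extrinsics': [[-0.743, -0.292, 0.6022, -0.0221], [-0.6691, 0.3076, -0.6765, 0.6043], [0.0123, -0.9056, -0.4239, 0.539], [0.0, 0.0, 0.0, 1.0]]}
top {'fovy': 53.4967, 'cx': 247.5792, 'cy': 195.4513, 'extrinsics': [[-0.018, -0.9816, 0.1903, 0.3879], [-0.9995, 0.0223, 0.0205, -0.0861], [-0.0243, -0.1899, -0.9815, 1.1043], [0.0, 0.0, 0.0, 1.0]]}
wrist {'fovy': 63.4852, 'cx': 252.7258, 'cy': 188.7259, 'mount': [[0.0007, -0.2902, 0.957, -0.1422], [-0.0003, -0.957, -0.2902, 0.0734], [1.0, -0.0, -0.0008, -0.0], [0.0, 0.0, 0.0, 1.0]]}
```

View pics/top0.png

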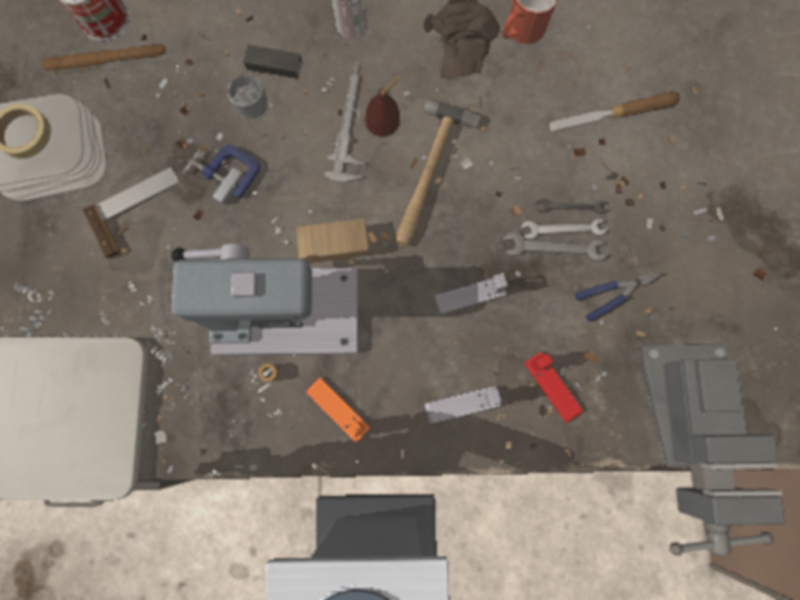

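View pics/side0.png

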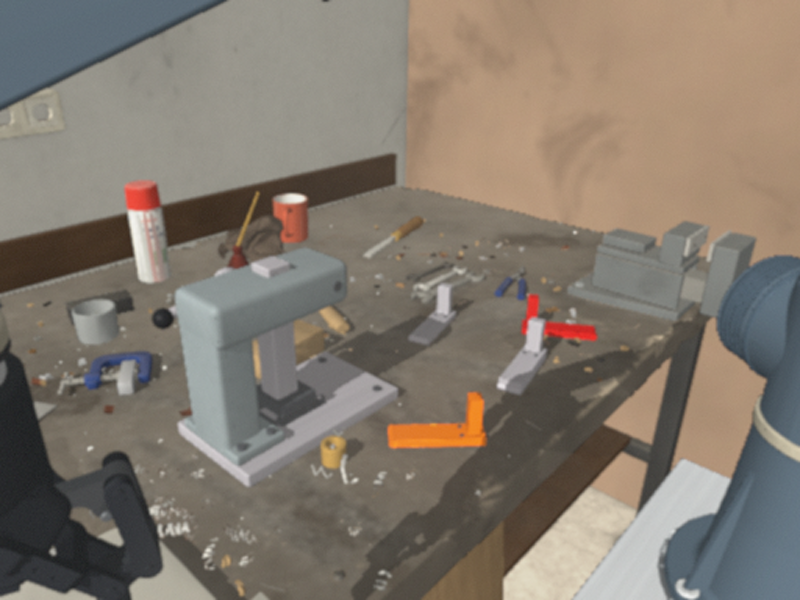

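The top view shows the gauges at about (475,292), far, and (463,403), near, with the press table's front edge running (357,268) to (357,352). The orange and red parts are look-alikes. I'll enlarge both gauges to find the thinner one.

```bash
cat > h.py <<'E'
import numpy as np,cv2
from station import status,snapshot,camera_params
from scipy.spatial.transform import Rotation as R
def cam(n):
    p=camera_params(n);f=192/np.tan(np.radians(p['fovy'])/2)
    if 'extrinsics' in p: T=np.array(p['extrinsics'])
    else:
        s=status.sense();T=np.eye(4);T[:3,:3]=R.from_quat(s['tool_rot']).as_matrix();T[:3,3]=s['tcp_pos'];T=T@np.array(p['mount'])
    return f,p['cx'],p['cy'],T
def px2w(c,u,v,z):
    f,cx,cy,T=c;d=T[:3,:3]@np.array([(u-cx)/f,(v-cy)/f,1]);return T[:3,3]+d*(z-T[2,3])/d[2]
def w2px(c,P):
    f,cx,cy,T=c;q=T[:3,:3].T@(np.asarray(P)-T[:3,3]);return np.array([cx+f*q[0]/q[2],cy+f*q[1]/q[2]])
def crop(im,x0,y0,w,h,k): return cv2.resize(im[y0:y0+h,x0:x0+w],None,fx=k,fy=k,interpolation=cv2.INTER_CUBIC)
E
python3 - <<'E'
from h import *
t=snapshot("top")[:,:,::-1];s=snapshot("side")[:,:,::-1]
a=np.vstack([crop(t,265,165,66,50,6),crop(t,265,235,66,50,6)])
b=np.vstack([crop(s,250,172,66,50,6),crop(s,305,198,66,50,6)])
cv2.imwrite("pics/c1.png",np.hstack([a,b]))
cv2.imwrite("pics/c2.png",crop(t,180,155,60,75,8)) # press front
E
```

```text
(no output)
```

View pics/c1.png

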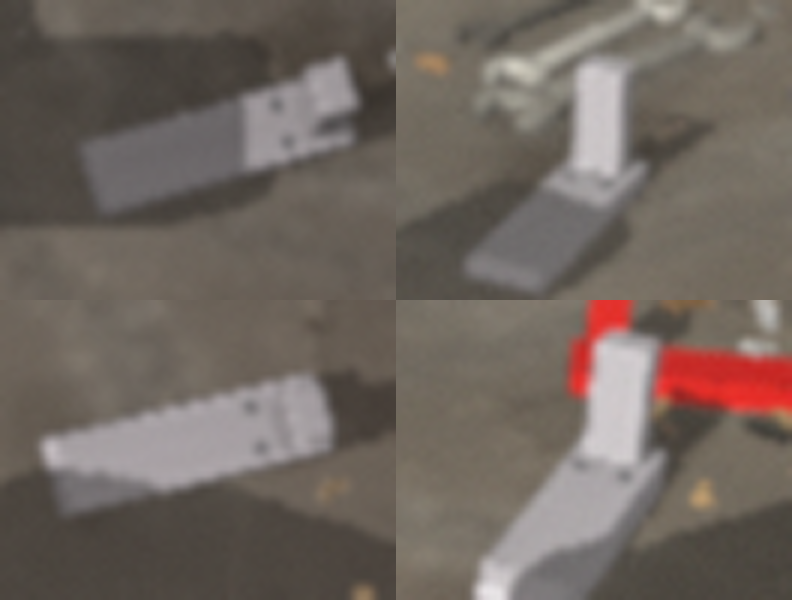

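View pics/c2.png

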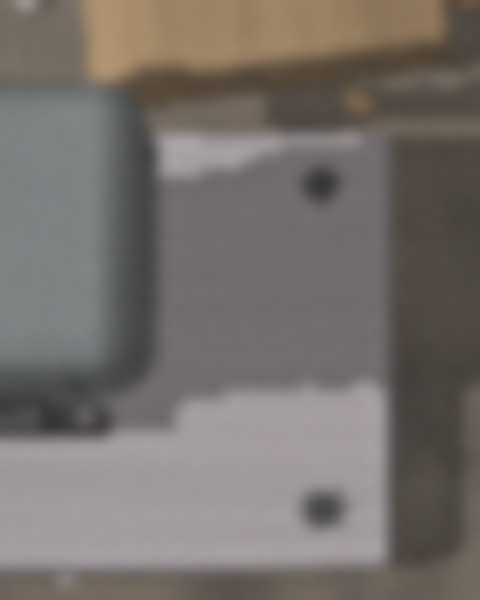

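```bash
cat > fit.py <<'E'
from h import *
from scipy.optimize import least_squares
C={n:cam(n) for n in("top","side")}
def fit(obs,x0,tfree=True):
    def P(p,q):
        x,y,a=p[:3];l=np.array(q(p[3]) if callable(q) else q);c,s=np.cos(a),np.sin(a)
        return [x+c*l[0]-s*l[1],y+s*l[0]+c*l[1],l[2]]
    f=lambda p:np.concatenate([w2px(C[n],P(p,q))-uv for n,uv,q in obs])
    r=least_squares(f,x0,x_scale=[.1,.1,1,.01][:len(x0)],loss='soft_l1');return r.x,np.round(f(r.x).reshape(-1,2),1).tolist()
def o(n,x,y,ox,oy,k,q): return (n,np.array([(x+.5)/k-.5+ox,(y+.5)/k-.5+oy]),q)
E
python3 - <<'E'
from fit import *
def T(x,y,q):return o("top",x,y,265,165,6,q)
def S(x,y,q):return o("side",x-396,y,250,172,6,q)
def T2(x,y,q):return o("top",x,y-300,265,235,6,q)
def S2(x,y,q):return o("side",x-396,y-300,305,198,6,q)
h=lambda x,y,d=0:(lambda t:[x,y,t+d]); b=lambda x,y:[x,y,0]
nx=.062
far=[T(80,145,h(nx,-.018)),T(100,213,h(nx,.018)),T(353,140,h(-.065,.018)),
 T(305,75,h(-.041,-.012,.055)),T(347,57,h(-.059,-.012,.055)),T(357,105,h(-.059,.012,.055)),T(318,120,h(-.041,.012,.055)),
 S(467,258,h(nx,-.018)),S(540,275,h(nx,.018)),S(545,291,b(nx,.018))]
near=[T2(42,440,h(nx,-.018)),T2(62,515,h(nx,.018)),T2(333,448,h(-.065,.018)),T2(318,375,h(-.059,-.012,.055)),
 S2(592,340,h(-.041,-.012,.055)),S2(657,345,h(-.059,.012,.055)),S2(478,590,h(nx,-.018))]
for nm,ob,y in(("far",far,-.25),("near",near,-.22)):
    for sgn in (1,-1):   # try both senses of lateral labelling
        ob2=[(n,uv,(lambda p,q=q:[(q(p) if callable(q) else q)[0],sgn*(q(p) if callable(q) else q)[1],(q(p) if callable(q) else q)[2]])) for n,uv,q in ob]
        p,r=fit(ob2,[.5,y,1.7,.015]);print(nm,sgn,np.round(p,4),r)
K=lambda x,y,q:o("top",x,y,180,155,8,q)
pr=[K(387,135,[-.12,-.08,.02]),K(388,565,[-.12,.08,.02])]
for s in(1,-1):
    ob=[(n,uv,[q[0],s*q[1],q[2]]) for n,uv,q in pr]
    p,r=fit(ob,[.45,.1,1.57]);print("press",s,np.round(p,4),r)
c=C["top"]
print([np.round(px2w(c,(x+.5)/8-.5+180,(y+.5)/8-.5+155,.02),4) for x,y in((387,135),(388,565),(0,572),(170,435))])
E
```

```text
far 1 [ 0.6169 -0.2184  1.8452  0.0102] [[0.4, 0.2], [0.8, 0.4], [0.1, 0.1], [-0.1, -0.8], [-1.0, 0.4], [0.1, 0.4], [0.5, -0.2], [-0.1, -0.1], [-0.1, 0.0], [-1.1, 0.7]]
far -1 [ 0.5925 -0.2232  1.8786  0.0149] [[6.7, 20.4], [-0.9, -2.6], [-1.9, -4.3], [5.1, 15.0], [4.2, 15.9], [-0.6, -0.1], [-0.2, -0.6], [21.2, 3.7], [-3.6, -1.9], [-4.6, 0.3]]
near 1 [ 0.4147 -0.1942  1.8031  0.0167] [[0.7, 0.1], [0.7, 0.2], [-0.7, -0.1], [-0.2, 1.1], [-0.7, 1.4], [-0.1, -0.1], [-0.1, -3.3]]
near -1 [ 0.4205 -0.1935  1.3497  0.0159] [[0.5, 0.6], [-0.5, -24.5], [-1.2, -4.2], [0.5, 17.9], [11.8, 6.3], [-1.2, 0.0], [0.2, -2.7]]
press 1 [0.5929 0.1134 1.565 ] [[-0.0, -0.3], [0.0, 0.2]]
press -1 [0.7436 0.1121 1.5608] [[0.0, 3.0], [-0.0, -102.3]]
[array([ 0.6714, -0.0071,  0.02  ]), array([ 0.5128, -0.0061,  0.02  ]), array([0.5132, 0.1332, 0.02  ]), array([0.5616, 0.0723, 0.02  ])]
```

The far gauge fits about 10 mm thick and the near one about 17 mm, so the far one is the thin gauge.

- **Thin gauge:** (0.617, -0.218), yaw 105.7°.
- **Press:** (0.593, 0.113), yaw about 89.7°.

The moves only turn about the tool axis, so the hand can't lean. My plan:

1. Grip the post across its width and insert the gauge until the upright hand nears the head.
2. Let go and turn the hand 90°.
3. Push the post home with the back of the opened leading finger, which reaches 57 mm ahead of the hand's axis.

First I'll turn the hand so the wrist camera is on the -y side.

>>> arm_command(series=[[[0,0,0,-0.142],[0,0,0,-0.142],[0,0,0,-0.142],[0,0,0,-0.142],[0,0,0,-0.142],[0,0,0,-0.142],[0,0,0,-0.142],[0,0,0,-0.142],[0,0,0,-0.142],[0,0,0,-0.142]]])

```text
t: 1.25
tcp_pos: [0.2495, 0.5729, 0.2311]
tool_rot: [-0.68, 0.194, 0.68, 0.194]
force: [-0.3, -0.6, 0.9]
finger_gap: 1.004
```

>>> arm_command(series=[[[0,0,0,-0.14],[0,0,0,-0.14],[0,0,0,-0.14],[0,0,0,-0.14]]])

```text
t: 1.65
tcp_pos: [0.2494, 0.5729, 0.2311]
tool_rot: [-0.707, -0.001, 0.707, -0.002]
force: [0.2, 0.0, -0.1]
finger_gap: 0.999
```

```bash
cat >> h.py <<'E'
def st():
    s=status.sense();Rm=R.from_quat(s['tool_rot']).as_matrix()
    print("t",round(s['t'],2),"q",np.round(s['q'],2),"tcp",np.round(s['tcp_pos'],4),"zang",round(np.degrees(np.arctan2(Rm[1,2],Rm[0,2])),2),"F",np.round(s['force'],1),"gap",round(s['finger_gap'],3));return s,Rm
def to(P,frm=None):
    s,Rm=st();d=Rm.T@(np.asarray(P)-(s['tcp_pos'] if frm is None else frm))*1000;print("->",P,"tool mm",np.round(d,1));return d
E
python3 -c "
from h import *
s,_=st()
to([.40,.25,.25]);to([.45,-.05,.24],[.40,.25,.25]);to([.593,-.07,.2],[.45,-.05,.24])"
```

```text
t 1.65 q [ 0.98  0.53  1.43 -0.    1.18 -2.16] tcp [0.2494 0.5729 0.2311] zang -179.76 F [ 0.2  0.  -0.1] gap 0.999
t 1.65 q [ 0.98  0.53  1.43 -0.    1.18 -2.16] tcp [0.2494 0.5729 0.2311] zang -179.76 F [ 0.2  0.  -0.1] gap 0.999
-> [0.4, 0.25, 0.25] tool mm [ -18.8  323.5 -149.2]
t 1.65 q [ 0.98  0.53  1.43 -0.    1.18 -2.16] tcp [0.2494 0.5729 0.2311] zang -179.76 F [ 0.2  0.  -0.1] gap 0.999
-> [0.45, -0.05, 0.24] tool mm [ 10.1 300.2 -48.7]
t 1.65 q [ 0.98  0.53  1.43 -0.    1.18 -2.16] tcp [0.2494 0.5729 0.2311] zang -179.76 F [ 0.2  0.  -0.1] gap 0.999
-> [0.593, -0.07, 0.2] tool mm [  40.    20.6 -142.9]
```

>>> arm_command(series=[[[-2,36,-17,0.142],[-2,40,-10,0.142],[-3,40,-4,0.142],[-3,40,2,0],[-3,40,2,0],[-3,40,2,0],[0,40,2,0],[0,40,2,0]]])

```text
t: 2.45
tcp_pos: [0.1704, 0.2773, 0.2474]
tool_rot: [0.691, -0.15, -0.691, -0.15]
force: [0.3, -0.5, 0.4]
finger_gap: 0.999
```

```bash
python3 -c "
from h import *
to([.42,.05,.24]);to([.50,-.08,.17],[.42,.05,.24])"
```

```text
t 2.45 q [ 0.67  0.08  2.09 -0.    0.97 -2.04] tcp [0.1704 0.2773 0.2474] zang 155.53 F [ 0.3 -0.5  0.4] gap 0.999
-> [0.42, 0.05, 0.24] tool mm [   7.5  103.5 -321.4]
t 2.45 q [ 0.67  0.08  2.09 -0.    0.97 -2.04] tcp [0.1704 0.2773 0.2474] zang 155.53 F [ 0.3 -0.5  0.4] gap 0.999
-> [0.5, -0.08, 0.17] tool mm [  70.    85.2 -126.6]
```

>>> arm_command(series=[[[0,10,-32,0],[0,10,-32,0],[0,10,-32,0],[0,10,-32,0],[1,10,-32,0],[1,10,-32,0],[1,10,-32,0],[1,11,-32,0],[1,11,-32,0],[1,11,-32,0]]])

```text
t: 3.45
tcp_pos: [0.4206, 0.0513, 0.2413]
tool_rot: [0.691, -0.151, -0.691, -0.151]
force: [-0.2, 1.2, 0.1]
finger_gap: 0.998
```

>>> arm_command(series=[[[14,17,-25,0],[14,17,-25,0],[14,17,-25,0],[14,17,-25,0],[14,17,-26,0],[0,0,0,0],[0,0,0,0]]])

```text
t: 4.15
tcp_pos: [0.5024, -0.0399, 0.1709]
tool_rot: [0.687, -0.196, -0.685, -0.143]
force: [0.3, 0.2, 0.0]
finger_gap: 0.999
```

```bash
python3 -c "
from h import *
s,Rm=st();c=cam('wrist');im=snapshot('wrist')[:,:,::-1]
np.savez('w1.npz',T=c[3]);cv2.imwrite('pics/w1.png',cv2.resize(im,(800,600),interpolation=cv2.INTER_CUBIC))
for P in ([.593,.093,.02],[.572,.093,.03],[.614,.093,.03],[.572,.173,.03],[.614,.173,.03],[.513,-.007,.02],[.673,-.007,.02]): print(P,np.round(w2px(c,P)*800/512))"
```

```text
t 4.15 q [-0.26  0.46  1.79 -0.1   0.89 -2.85] tcp [ 0.5024 -0.0399  0.1709] zang 152.32 F [0.3 0.2 0. ] gap 0.999
[0.593, 0.093, 0.02] [374. 512.]
[0.572, 0.093, 0.03] [400. 509.]
[0.614, 0.093, 0.03] [346. 533.]
[0.572, 0.173, 0.03] [453. 598.]
[0.614, 0.173, 0.03] [400. 620.]
[0.513, -0.007, 0.02] [410. 341.]
[0.673, -0.007, 0.02] [202. 443.]
```

View pics/w1.png

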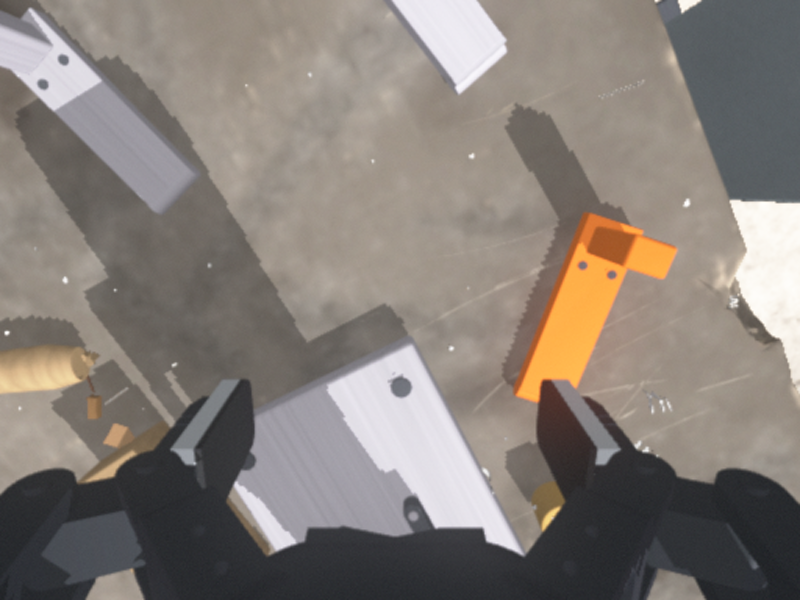

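The wrist view shows:
- the press table corner at (410,340) and its near edge running to (525,553);
- a rail's front end at (413,510);
- the thin gauge's nose corners at (200,177) and (160,213).

Joint 6 is at its limit and the hand tilted slightly, so I'll measure from this view and then turn back.

Run:
```python
from h import *
f,cx,cy,_=cam('wrist');c=(f,cx,cy,np.load('w1.npz')['T'])
k=512/800
for n,u,v,z in(("corner",411,340,.02),("edge",460,433,.02),("edge",522,549,.02),("front",260,412,.02),("hole",401,387,.02),("rail tip",413,497,.03),("rail mid",413,513,.03),("noseR",200,177,.012),("noseL",160,213,.012),("bladeA",103,72,.012),("hole1",63,60,.012),("hole2",43,84,.012),("nearL",458,92,.02),("nearR",505,47,.02)):
    print(n,np.round(px2w(c,u*k,v*k,z),4))
```

```text
corner [ 0.5122 -0.0072  0.02  ]
edge [0.513 0.066 0.02 ]
edge [0.5134 0.1671 0.02  ]
front [ 0.6254 -0.0087  0.02  ]
hole [0.5329 0.0186 0.02  ]
rail tip [0.5602 0.0887 0.03  ]
rail mid [0.5659 0.0996 0.03  ]
noseR [ 0.5808 -0.1585  0.012 ]
noseL [ 0.6153 -0.1517  0.012 ]
bladeA [ 0.5993 -0.2366  0.012 ]
hole1 [ 0.6166 -0.2532  0.012 ]
hole2 [ 0.6353 -0.2481  0.012 ]
nearL [ 0.4199 -0.1274  0.02  ]
nearR [ 0.3862 -0.1363  0.02  ]
```

>>> arm_command(series=[[[0,0,0,0.14],[0,0,0,0.14],[0,0,0,0.14],[0,0,0,0.14],[0,0,0,0.14],[0,0,0,0]]])

```text
t: 4.8
tcp_pos: [0.5022, -0.0389, 0.1721]
tool_rot: [0.598, -0.418, -0.576, -0.37]
force: [-0.5, 0.9, -0.0]
finger_gap: 1.002
```

```bash
python3 -c "
from h import *
s,Rm=st();print(np.round(Rm,3))"
```

```text
t 4.8 q [-0.25  0.46  1.79 -0.1   0.89 -2.15] tcp [ 0.5022 -0.0389  0.1721] zang 112.35 F [-0.5  0.9 -0. ] gap 1.002
[[-0.012 -0.925 -0.38 ]
 [-0.074 -0.378  0.923]
 [-0.997  0.039 -0.064]]
```

Wrist and top measurements agree within about 2 mm: table corner (0.512, -0.007), rail end at x ≈ 0.566, nose at (0.598, -0.155).

The hand also kept the roughly 4° tilt it gained at the joint-6 limit. So I can build a lean on purpose at the opposite limit by moving +y there. I'll move clear and turn to that limit.

>>> arm_command(series=[[[-6,12,-29,0],[-6,12,-29,0],[-6,12,-29,0],[-6,12,-29,0],[-6,12,-29,0],[-6,12,-29,0],[-6,12,-29,0],[-6,12,-29,0],[0,0,0,0.149],[0,0,0,0.149]]])

```text
t: 5.8
tcp_pos: [0.502, -0.2873, 0.2385]
tool_rot: [0.535, -0.5, -0.506, -0.456]
force: [0.0, -0.0, -0.1]
finger_gap: 1.002
```

>>> arm_command(series=[[[0,0,0,0.149],[0,0,0,0.149],[0,0,0,0.149],[0,0,0,0.149],[0,0,0,0.149],[0,0,0,0.149],[0,0,0,0.149],[0,0,0,0.149],[0,0,0,0.149],[0,0,0,0.149]]])

```text
t: 6.8
tcp_pos: [0.5021, -0.2858, 0.2383]
tool_rot: [-0.085, 0.711, 0.034, 0.698]
force: [-0.4, 0.4, -0.7]
finger_gap: 1.002
```

>>> arm_command(series=[[[0,0,0,0.149],[0,0,0,0.149],[0,0,0,0.149],[0,0,0,0.149],[0,0,0,0.149],[0,0,0,0.149],[0,0,0,0.149],[0,0,0,0.149],[0,0,0,0.149],[0,0,0,0.149]]])

```text
t: 7.8
tcp_pos: [0.5021, -0.2857, 0.2383]
tool_rot: [0.41, 0.545, -0.457, 0.57]
force: [-1.1, 0.3, 0.5]
finger_gap: 0.999
```

```bash
python3 -c "
from h import *
s,Rm=st();print(np.round(Rm,3))"
```

```text
t 7.8 q [-0.68  0.45  1.57 -0.07  1.09  0.68] tcp [ 0.5021 -0.2857  0.2383] zang -75.66 F [-1.1  0.3  0.5] gap 0.999
[[-0.012  0.969  0.247]
 [-0.074  0.246 -0.967]
 [-0.997 -0.03   0.068]]
```

>>> arm_command(series=[[[0,0,0,0.149],[0,0,0,0.149],[0,0,0,0.149],[0,0,0,0.149],[0,0,0,0.149],[0,0,0,0.149],[0,0,0,0.149],[0,0,0,0.149],[0,0,0,0.149],[0,0,0,0.149]]])

```text
t: 8.8
tcp_pos: [0.5021, -0.2857, 0.2383]
tool_rot: [-0.688, -0.091, 0.706, -0.141]
force: [-0.7, 0.9, -0.4]
finger_gap: 1.003
```

>>> arm_command(series=[[[0,0,0,0.149],[0,0,0,0.149],[0,0,0,0.149],[0,0,0,0.149],[0,0,0,0.09]]])

```text
t: 9.3
tcp_pos: [0.5021, -0.2857, 0.2383]
tool_rot: [0.696, -0.151, -0.695, -0.098]
force: [0.1, 0.4, 0.3]
finger_gap: 1.003
```

```bash
python3 -c "
from h import *
s,Rm=st();print(np.round(Rm,3)); to(s['tcp_pos']+np.array([0,.1,0]))"
```

```text
t 9.3 q [-0.68  0.45  1.57 -0.07  1.09  2.85] tcp [ 0.5021 -0.2857  0.2383] zang 159.72 F [0.1 0.4 0.3] gap 1.003
[[-0.012 -0.347 -0.938]
 [-0.074 -0.935  0.347]
 [-0.997  0.074 -0.014]]
t 9.3 q [-0.68  0.45  1.57 -0.07  1.09  2.85] tcp [ 0.5021 -0.2857  0.2383] zang 159.72 F [0.1 0.4 0.3] gap 1.003
-> [ 0.5020666  -0.18572436  0.23826615] tool mm [ -7.4 -93.5  34.7]
```

Now a +y motion with joint 6 at its upper limit.

>>> arm_command(series=[[[-2,-28,10,0],[-2,-28,10,0],[-2,-28,10,0],[-2,-28,10,0],[-2,-28,10,0]]])

```text
t: 9.8
tcp_pos: [0.4745, -0.1727, 0.2424]
tool_rot: [0.711, -0.104, -0.689, -0.096]
force: [-0.2, 0.2, 1.5]
finger_gap: 1.002
```

```bash
python3 -c "
from h import *
s,Rm=st();print(np.round(Rm,3))"
```

```text
t 9.8 q [-0.57  0.34  1.74  0.    1.03  2.85] tcp [ 0.4745 -0.1727  0.2424] zang 163.74 F [-0.2  0.2  1.5] gap 1.002
[[ 0.029 -0.28  -0.96 ]
 [-0.014 -0.96   0.28 ]
 [-0.999  0.006 -0.032]]
```

>>> arm_command(series=[[[0,0,0,0.149],[0,0,0,0.149],[0,0,0,0.149]]])

```text
t: 10.1
tcp_pos: [0.4193, -0.2294, 0.2299]
tool_rot: [0.705, -0.181, -0.636, -0.257]
force: [0.3, -0.6, 0.1]
finger_gap: 0.999
```

```bash
python3 -c "
from h import *
s,Rm=st();print(np.round(Rm,3))"
```

```text
t 10.1 q [-0.83  0.31  1.84  0.17  0.96  2.85] tcp [ 0.4193 -0.2294  0.2299] zang 143.58 F [ 0.3 -0.6  0.1] gap 0.999
[[ 0.125 -0.582 -0.803]
 [ 0.072 -0.802  0.593]
 [-0.99  -0.132 -0.058]]
```

>>> arm_command(series=[[[3,-38,2,0.149],[3,-38,2,0.149],[3,-38,2,0.149],[3,-38,2,0.149]]])

```text
t: 10.5
tcp_pos: [0.4124, -0.17, 0.1698]
tool_rot: [0.665, -0.251, -0.518, -0.476]
force: [0.4, 1.1, -0.2]
finger_gap: 1.002
```

```bash
python3 -c "
from h import *
s,Rm=st();print(np.round(Rm,3))"
```

```text
t 10.5 q [-0.9   0.37  2.11  0.62  0.68  2.85] tcp [ 0.4124 -0.17    0.1698] zang 116.71 F [ 0.4  1.1 -0.2] gap 1.002
[[ 0.337 -0.827 -0.449]
 [ 0.158 -0.421  0.893]
 [-0.928 -0.372 -0.011]]
```

The lean builds quickly by turning against the limit. I'll fit a small kinematic model to the logged poses so I can plan the lean properly.

```bash
cat > kin.py <<'E'
import numpy as np
from scipy.spatial.transform import Rotation as R
from scipy.optimize import least_squares
LO=np.array([-3.08,-.75,.22,-1.43,0,-2.85]);HI=np.array([3.08,2.2,2.44,4.57,2.65,2.85])
SP=.07*np.array([2.79,2.79,3.14,3.14,3.14,3.14])
ex,ey,ez=np.eye(3)
def rot(ax,a): return R.from_rotvec(np.asarray(ax)*a).as_matrix()
def fk(q,p):
    a1,y0,h,L1,e,L2,L3=p
    A=rot(ez,q[0]);pos=A@[a1,y0,h]
    A=A@rot(ey,q[1]);pos=pos+A@[0,0,L1]
    A=A@rot(ey,q[2]);pos=pos+A@[e,0,L2]
    A=A@rot(ez,q[3])@rot(ey,q[4]);pos=pos+A@[0,0,L3]
    A=A@rot(ez,q[5])        # tool x = local z
    return pos,A
M=None
def tool(A): return A@M     # fixed map local->tool
E
python3 - <<'E'
from kin import *
D=[([0.982,0.528,1.434,0,1.181,-0.179],[.249,.572,.230],[-0.388,0.592,0.387,0.591]),
([.67,.08,2.09,0,.97,-2.04],[.1704,.2773,.2474],[0.691,-0.15,-0.691,-0.15]),
([-.26,.46,1.79,-.1,.89,-2.85],[.5024,-.0399,.1709],[0.687,-0.196,-0.685,-0.143]),
([-.25,.46,1.79,-.1,.89,-2.15],[.5022,-.0389,.1721],[0.598,-0.418,-0.576,-0.37]),
([-.68,.45,1.57,-.07,1.09,2.85],[.5021,-.2857,.2383],[0.696,-0.151,-0.695,-0.098]),
([-.57,.34,1.74,0,1.03,2.85],[.4745,-.1727,.2424],[0.711,-0.104,-0.689,-0.096]),
([-.83,.31,1.84,.17,.96,2.85],[.4193,-.2294,.2299],[0.705,-0.181,-0.636,-0.257]),
([-.9,.37,2.11,.62,.68,2.85],[.4124,-.17,.1698],[0.665,-0.251,-0.518,-0.476])]
f=lambda p:np.concatenate([fk(np.array(q),p)[0]-x for q,x,_ in D])
r=least_squares(f,[.0,.11,.3,.4,0,.4,.3]);print(np.round(r.x,4),np.round(f(r.x).reshape(-1,3)*1000,0).tolist())
for q,x,t in D: print(np.round(fk(np.array(q),r.x)[1].T@R.from_quat(t).as_matrix(),2).tolist())
E
```

```text
[0.0016 0.1114 0.2607 0.5919 0.1092 0.3853 0.2935] [[-1.0, 0.0, 1.0], [0.0, -0.0, 2.0], [0.0, -2.0, 0.0], [1.0, 2.0, -1.0], [-2.0, 1.0, -3.0], [-1.0, 1.0, -0.0], [1.0, -4.0, 2.0], [-0.0, 2.0, -1.0]]
[[0.0, -0.0, -1.0], [-0.0, 1.0, -0.0], [1.0, 0.0, 0.0]]
[[-0.0, 0.0, -1.0], [0.0, 1.0, 0.0], [1.0, -0.0, -0.0]]
[[-0.0, 0.0, -1.0], [-0.0, 1.0, 0.0], [1.0, 0.0, -0.0]]
[[-0.0, -0.0, -1.0], [-0.0, 1.0, -0.0], [1.0, 0.0, -0.0]]
[[0.0, 0.0, -1.0], [0.0, 1.0, 0.0], [1.0, -0.0, 0.0]]
[[0.0, -0.01, -1.0], [-0.0, 1.0, -0.01], [1.0, 0.0, 0.0]]
[[-0.01, 0.0, -1.0], [-0.0, 1.0, 0.0], [1.0, 0.0, -0.01]]
[[0.01, 0.0, -1.0], [-0.0, 1.0, 0.0], [1.0, 0.0, 0.01]]
```

```bash
cat >> kin.py <<'E'
PP=[0.0016,0.1114,0.2607,0.5919,0.1092,0.3853,0.2935]
M=np.array([[0,0,-1],[0,1,0],[1,0,0.]])
def pose(q): p,A=fk(q,PP);return p,A@M
def step(q,row,lam=.1,speed=True):
    p,A=pose(q);d=np.array(row[:3])/1000;n=np.linalg.norm(d)
    if n>.05:d*=.05/n
    tp=p+A@d;tA=A@rot(ex,np.clip(row[3],-.1499,.1499))
    def f(x):
        P,B=pose(x);return np.concatenate([(P-tp)/lam,R.from_matrix(tA@B.T).as_rotvec()])
    lo,hi=LO-1e-6,HI+1e-6
    if speed=="box": lo,hi=np.maximum(lo,q-SP),np.minimum(hi,q+SP)
    x=least_squares(f,np.clip(q,lo+1e-9,hi-1e-9),bounds=(lo,hi),max_nfev=30).x
    if speed is True:
        k=np.max(np.abs(x-q)/SP)
        if k>1:x=q+(x-q)/k
    return x
def run(q,rows,**k):
    for r in rows:q=step(q,r,**k)
    return q
E
python3 - <<'E'
from kin import *
T=[([-.68,.45,1.57,-.07,1.09,2.85],[[-2,-28,10,0]]*5,"[-.57 .34 1.74 0 1.03 2.85]"),
([-.57,.34,1.74,0,1.03,2.85],[[0,0,0,.149]]*3,"[-.83 .31 1.84 .17 .96 2.85]"),
([-.83,.31,1.84,.17,.96,2.85],[[3,-38,2,.149]]*4,"[-.9 .37 2.11 .62 .68 2.85]")]
for sp in(True,"box"):
  for lam in(.02,.05,.1,.2,.35,.5,1,3):
    print(sp,lam,[np.round(run(np.array(q),r,lam=lam,speed=sp),2).tolist() for q,r,_ in T])
E
```

```text
True 0.02 [[-0.52, 0.35, 1.73, 0.06, 1.03, 2.85], [-0.7, 0.32, 1.8, 0.27, 0.99, 2.85], [-0.75, 0.28, 1.96, 0.77, 0.84, 2.85]]
True 0.05 [[-0.52, 0.35, 1.73, 0.06, 1.03, 2.85], [-0.7, 0.32, 1.8, 0.26, 0.99, 2.85], [-0.76, 0.28, 1.96, 0.77, 0.84, 2.85]]
True 0.1 [[-0.52, 0.35, 1.73, 0.06, 1.03, 2.85], [-0.71, 0.32, 1.8, 0.26, 0.99, 2.85], [-0.76, 0.28, 1.96, 0.76, 0.84, 2.85]]
True 0.2 [[-0.53, 0.35, 1.73, 0.05, 1.03, 2.85], [-0.72, 0.32, 1.81, 0.25, 0.98, 2.85], [-0.78, 0.29, 1.99, 0.74, 0.81, 2.85]]
True 0.35 [[-0.54, 0.35, 1.73, 0.04, 1.03, 2.85], [-0.76, 0.32, 1.83, 0.22, 0.97, 2.85], [-0.83, 0.32, 2.03, 0.7, 0.76, 2.85]]
True 0.5 [[-0.57, 0.35, 1.74, 0.02, 1.03, 2.85], [-0.8, 0.31, 1.84, 0.19, 0.96, 2.85], [-0.87, 0.35, 2.08, 0.65, 0.71, 2.85]]
True 1 [[-0.62, 0.33, 1.75, -0.02, 1.03, 2.85], [-0.9, 0.29, 1.87, 0.1, 0.96, 2.85], [-1.0, 0.41, 2.19, 0.53, 0.56, 2.85]]
True 3 [[-0.67, 0.32, 1.76, -0.06, 1.03, 2.85], [-0.99, 0.27, 1.88, 0.03, 0.97, 2.85], [-1.13, 0.46, 2.29, 0.41, 0.43, 2.85]]
box 0.02 [[-0.52, 0.35, 1.73, 0.06, 1.03, 2.85], [-0.7, 0.32, 1.8, 0.27, 0.99, 2.85], [-0.75,
[... 205 characters left out ...]
[-0.71, 0.32, 1.8, 0.26, 0.99, 2.85], [-0.76, 0.28, 1.96, 0.76, 0.84, 2.85]]
box 0.2 [[-0.53, 0.35, 1.73, 0.05, 1.03, 2.85], [-0.72, 0.32, 1.81, 0.25, 0.98, 2.85], [-0.78, 0.29, 1.99, 0.74, 0.81, 2.85]]
box 0.35 [[-0.54, 0.35, 1.73, 0.04, 1.03, 2.85], [-0.76, 0.32, 1.83, 0.22, 0.97, 2.85], [-0.83, 0.32, 2.03, 0.7, 0.76, 2.85]]
box 0.5 [[-0.57, 0.35, 1.74, 0.02, 1.03, 2.85], [-0.8, 0.31, 1.84, 0.19, 0.96, 2.85], [-0.87, 0.35, 2.08, 0.65, 0.71, 2.85]]
box 1 [[-0.62, 0.33, 1.75, -0.02, 1.03, 2.85], [-0.9, 0.29, 1.87, 0.1, 0.96, 2.85], [-1.0, 0.41, 2.19, 0.53, 0.56, 2.85]]
box 3 [[-0.67, 0.32, 1.76, -0.06, 1.03, 2.85], [-0.99, 0.27, 1.88, 0.03, 0.97, 2.85], [-1.13, 0.46, 2.29, 0.41, 0.43, 2.85]]
```

```bash
nproc
cat > ik.py <<'E'
from kin import *
def leanR(a,sgn):
    x=np.array([0,np.sin(a),-np.cos(a)]);z=np.array([sgn,0,0.]);return np.column_stack([x,np.cross(z,x),z])
def ik(P,A,q0):
    f=lambda q:np.concatenate([(pose(q)[0]-P)/.5,R.from_matrix(A@pose(q)[1].T).as_rotvec()])
    best=None
    for s in range(12):
        g=q0 if s==0 else np.random.default_rng(s).uniform(LO,HI)
        r=least_squares(f,np.clip(g,LO+1e-3,HI-1e-3),bounds=(LO,HI))
        if best is None or r.cost<best.cost-1e-9:best=r
    return best.x,best.cost
E
python3 - <<'E'
from ik import *
for a in (25,35,40):
  for sg in(1,-1):
    A=leanR(np.radians(a),sg)
    for n,P in(("grasp",[.6305,-.2665,.045]),("lift",[.593,-.15,.12]),("home",[.593,.063,.065])):
        # grasp pt 19 mm behind TCP
        q,c=ik(np.array(P)+.019*A[:,0],A,np.array([0,.6,1.5,.6,.9,0.]));print(a,sg,n,np.round(q,2),"%.1e"%c)
E
```

```text
4
25 1 grasp [-0.7   0.94  1.25  0.35  1.25 -0.86] 8.3e-22
25 1 lift [-0.59  0.75  1.49  0.39  1.19 -0.79] 8.8e-20
25 1 home [-0.28  0.79  1.66  0.54  0.9  -0.66] 5.5e-23
25 -1 grasp [-0.7   0.94  1.25  0.35  1.25  2.28] 2.5e-27
25 -1 lift [-0.59  0.75  1.49  0.39  1.19  2.35] 5.8e-26
25 -1 home [-0.28  0.79  1.66  0.54  0.9   2.48] 3.6e-22
35 1 grasp [-0.74  1.    1.19  0.44  1.41 -0.91] 1.7e-19
35 1 lift [-0.65  0.8   1.45  0.49  1.32 -0.87] 2.1e-17
35 1 home [-0.34  0.83  1.65  0.69  1.02 -0.82] 3.2e-30
35 -1 grasp [-0.74  1.    1.19  0.44  1.41  2.23] 1.5e-30
35 -1 lift [-0.65  0.8   1.45  0.49  1.32  2.27] 2.6e-17
35 -1 home [-0.34  0.83  1.65  0.69  1.02  2.32] 2.0e-29
40 1 grasp [-0.76  1.03  1.15  0.49  1.49 -0.93] 1.0e-18
40 1 lift [-0.67  0.83  1.43  0.54  1.39 -0.91] 1.3e-31
40 1 home [-0.37  0.86  1.64  0.74  1.08 -0.88] 1.6e-26
40 -1 grasp [-0.76  1.03  1.15  0.49  1.49  2.21] 1.8e-17
40 -1 lift [-0.67  0.83  1.43  0.54  1.39  2.23] 1.7e-18
40 -1 home [-0.37  0.86  1.64  0.74  1.08  2.26] 2.8e-17
```

```bash
cat > plan.py <<'E'
from ik import *
import itertools,sys,time
from multiprocessing import Pool
LAM=.56
DIRS=[np.zeros(3)]+[np.array(d)*.03 for d in([1,0,0],[-1,0,0],[0,1,0],[0,-1,0],[0,0,1],[0,0,-1],[.7,.7,0],[-.7,.7,0],[.7,-.7,0],[-.7,-.7,0])]
ACT=[(d,t) for d in DIRS for t in(.149,-.149,0)]
def fstep(q,row):   # quick Gauss-Newton with limits
    p,A=pose(q);tp=p+A@(np.array(row[:3])/1000);tA=A@rot(ex,row[3]);x=q.copy()
    for _ in range(4):
        P,B=pose(x);J=np.zeros((6,6));e=np.concatenate([(tp-P)/LAM,R.from_matrix(tA@B.T).as_rotvec()])
        for i in range(6):
            y=x.copy();y[i]+=1e-5;P2,B2=pose(y);J[:3,i]=(P2-P)/1e-5/LAM;J[3:,i]=R.from_matrix(B2@B.T).as_rotvec()/1e-5
        fr=np.ones(6,bool)
        for _ in range(3):
            dx=np.zeros(6);dx[fr]=np.linalg.lstsq(J[:,fr],e,rcond=1e-3)[0]
            bad=fr&(((x+dx>HI)&(x>=HI-1e-6))|((x+dx<LO)&(x<=LO+1e-6)))
            if not bad.any():break
            fr&=~bad
        x=np.clip(x+dx,LO,HI)
    k=np.max(np.abs(x-q)/SP);return q+(x-q)/k if k>1 else x
def macro(a):
    q,(d,t),n=a;rows=[]
    for _ in range(n):
        A=pose(q)[1];r=[*np.round(A.T@d*1000),t];q=fstep(q,r);rows.append(r)
    return q,rows
def ok(p): return .30<p[0]<.62 and -.34<p[1]<-.02 and .16<p[2]<.40
def cost(q,tx):
    p,A=pose(q);return np.degrees(np.arccos(np.clip(A[:,0]@tx,-1,1)))
if __name__=="__main__":
    a=np.radians(float(sys.argv[1]));tx=np.array([0,np.sin(a),-np.cos(a)])
    q0=np.array(eval(sys.argv[2]));N=int(sys.argv[3])
    print("check",np.round(macro((np.array([-.83,.31,1.84,.17,.96,2.85]),(np.zeros(3),0),1))[0],2), np.round(fstep(fstep(fstep(fstep(np.array([-.83,.31,1.84,.17,.96,2.85]),[3,-38,2,.149]),[3,-38,2,.149]),[3,-38,2,.149]),[3,-38,2,.149]),2))
    beam=[(q0,[],cost(q0,tx))];t0=time.time();best=beam[0]
    with Pool() as pool:
        for dep in range(N):
            jobs=[(b[0],ac,4) for b in beam for ac in ACT];out=pool.map(macro,jobs,chunksize=8);new=[]
            for i,(q,rows) in enumerate(out):
                b=beam[i//len(ACT)];p=pose(q)[0]
                if ok(p): new.append((q,b[1]+rows,cost(q,tx)))
            new.sort(key=lambda n:n[2]);seen=set();beam=[]
            for n in new:
                key=tuple(np.round(n[0]/[.25,.25,.25,.15,.2,.5]).astype(int))
                if key in seen:continue
                seen.add(key);beam.append(n)
                if len(beam)>=150:break
            print(dep,round(beam[0][2],2),round(time.time()-t0),flush=True)
            if beam[0][2]<best[2]:best=beam[0]
            if best[2]<2 or time.time()-t0>400:break
    q,rows,c=best;p,A=pose(q);print(c,np.round(q,3),np.round(p,3),np.round(A[:,0],3),len(rows))
    for r in rows[::4]:print(r)
    import pickle;pickle.dump((q,rows),open("plan.pkl","wb"))
E
timeout 560 env OMP_NUM_THREADS=1 python3 plan.py 38 "[-.9,.37,2.11,.62,.68,2.85]" 18
```

```text
check [-0.83  0.31  1.84  0.17  0.96  2.85] [-0.89  0.36  2.1   0.63  0.68  2.85]
0 33.34 0
1 32.59 4
2 32.4 37
3 31.91 76
4 31.42 112
5 29.0 150
6 29.0 188
7 29.0 226
8 28.38 265
9 28.38 305
10 28.08 343
11 24.93 380
12 24.93 416
24.9260798561692 [-1.063  0.29   2.44   0.745  0.719  2.85 ] [ 0.301 -0.042  0.172] [ 0.321  0.343 -0.883] 48
[np.float64(5.0), np.float64(-13.0), np.float64(27.0), 0]
[np.float64(-10.0), np.float64(25.0), np.float64(14.0), 0]
[np.float64(0.0), np.float64(0.0), np.float64(0.0), -0.149]
[np.float64(-28.0), np.float64(-9.0), np.float64(-6.0), 0.149]
[np.float64(28.0), np.float64(12.0), np.float64(1.0), 0]
[np.float64(-3.0), np.float64(5.0), np.float64(29.0), 0.149]
[np.float64(-8.0), np.float64(1.0), np.float64(-29.0), -0.149]
[np.float64(13.0), np.float64(-27.0), np.float64(3.0), 0]
[np.float64(-2.0), np.float64(3.0), np.float64(30.0), 0]
[np.float64(-27.0), np.float64(-13.0), np.float64(0.0), 0]
[np.float64(27.0), np.float64(13.0), np.float64(-0.0), 0.149]
[np.float64(-1.0), np.float64(19.0), np.float64(23.0), 0]
```

```bash
cat > scan.py <<'E'
from plan import *
def one(a):
    q0,pre,npre,az,el=a
    q=macro((q0,(np.zeros(3),-.149),4))[0]
    q,_=macro((q,(np.array(pre)*.035,0),npre))
    d=.049*np.array([np.cos(az)*np.cos(el),np.sin(az)*np.cos(el),np.sin(el)]);tr=[]
    for i in range(30):
        q=macro((q,(d,0),1))[0];p,A=pose(q)
        if not(.2<np.hypot(*p[:2]) and p[0]>.15 and -.4<p[1]<.12 and .12<p[2]<.5):break
        x=A[:,0];tr.append((abs(x[0])*60+max(0,.55-x[1])*60+max(0,x[1]-.68)*60,i+1,np.round(x,2).tolist(),np.round(p,2).tolist(),np.round(q,2).tolist()))
    b=min(tr) if tr else (99,); return b,(pre,npre,round(np.degrees(az)),round(np.degrees(el)))
if __name__=="__main__":
    q0=np.array([-.9,.37,2.11,.62,.68,2.85])
    jobs=[(q0,pre,n,az,el) for pre in([0,0,0],[0,-1,0],[1,0,0],[0,0,1],[0,1,0]) for n in((0,) if pre==[0,0,0] else (3,6)) for az in np.radians([90,110,130,150,170,190,220]) for el in np.radians([-40,-20,0,20,40])]
    with Pool() as p: o=p.map(one,jobs,chunksize=2)
    o.sort(key=lambda r:r[0][0])
    for r in o[:10]:print(r)
E
time timeout 500 env OMP_NUM_THREADS=1 python3 scan.py
```

```text
((np.float64(21.450164000248073), 11, [0.12, 0.32, -0.94], [0.17, -0.12, 0.16], [-1.46, 0.29, 2.44, 0.24, 0.74, 1.95]), ([0, 0, 0], 0, 150, -20))
((np.float64(26.823833368557445), 9, [0.16, 0.26, -0.95], [0.18, -0.12, 0.17], [-1.43, 0.2, 2.44, 0.28, 0.76, 1.96]), ([0, 1, 0], 3, 170, -20))
((np.float64(27.407807280147047), 10, [0.13, 0.22, -0.97], [0.18, -0.1, 0.18], [-1.38, 0.12, 2.44, 0.24, 0.79, 2.05]), ([0, 1, 0], 6, 190, -20))
((np.float64(30.061326149794475), 19, [0.43, 0.75, -0.5], [0.18, 0.09, 0.38], [-2.09, -0.34, 2.43, 0.0, 2.09, 1.49]), ([1, 0, 0], 3, 150, 0))
((np.float64(31.15617971481221), 8, [0.16, 0.19, -0.97], [0.28, 0.12, 0.16], [-0.23, 0.23, 2.44, 0.58, 0.42, 2.85]), ([0, 1, 0], 6, 170, -20))
((np.float64(31.332346011901972), 8, [0.15, 0.18, -0.97], [0.28, 0.11, 0.16], [-0.26, 0.24, 2.44, 0.56, 0.42, 2.85]), ([0, 1, 0], 3, 150, -20))
((np.float64(31.846950706718587), 7, [0.27, 0.29, -0.92], [0.21, 0.1, 0.26], [-0.84, -0.36, 2.44, 0.45, 1.14, 2.46]), ([0, 1, 0], 6, 170, 20))
((np.float64(33.04785637506136), 9, [0.3, 0.3, -0.9], [0.2, 0.11, 0.29], [-1.1, -0.56, 2.4, 0.42, 1.46, 2.38]), ([0, 0, 0], 0, 130, 20))
((np.float64(33.36385274214668), 10, [0.24, 0.23, -0.94], [0.21, 0.12, 0.25], [-0.5, -0.28, 2.44, 0.41, 0.92, 2.85]), ([0, 0, 1], 3, 130, -20))
((np.float64(34.02242400356895), 9, [0.23, 0.21, -0.95], [0.2, -0.07, 0.22], [-1.44, -0.08, 2.44, 0.31, 0.99, 1.99]), ([0, 0, 1], 6, 150, -40))
real	0m9.095s
user	0m33.057s
sys	0m0.215s
```

```bash
cat > opt.py <<'E'
from plan import *
from scipy.optimize import differential_evolution as DE
def sim(v,q,S,keep=False):
    pen=0;rows=[]
    for s in range(S):
        az,el,sp,tu,n=v[5*s:5*s+5]
        d=sp*np.array([np.cos(az)*np.cos(el),np.sin(az)*np.cos(el),np.sin(el)])
        tu=0 if abs(tu)<.05 else np.sign(tu)*.149
        for _ in range(int(round(n))):
            r=[*np.round(pose(q)[1].T@d*1000),tu];q=fstep(q,r);p=pose(q)[0];rows.append(r)
            g=max(0,.30-np.hypot(p[0],p[1]))+max(0,.15-p[0])+max(0,.17-p[2])+max(0,p[2]-.45)+max(0,-.34-p[1])+max(0,p[1]-.12)+(max(0,min(p[0]-.47,p[1]+.13)))
            pen+=g*300
    return q,pen,rows
def obj(v,q,S,tgt):
    q2,pen,rows=sim(v,q,S);x=pose(q2)[1][:,0]
    return np.degrees(np.arccos(np.clip(x@tgt,-1,1)))+pen+.02*len(rows)
if __name__=="__main__":
    al=np.radians(float(sys.argv[1]));tgt=np.array([0,np.sin(al),-np.cos(al)]);q0=np.array(eval(sys.argv[2]));S=int(sys.argv[3]);T=float(sys.argv[4])
    t0=time.time()
    with Pool() as P:
        r=DE(obj,[(-np.pi,np.pi),(-1,1),(0,.049),(-.149,.149),(0,14)]*S,args=(q0,S,tgt),popsize=4,maxiter=400,workers=P.map,updating='deferred',seed=1,tol=0,callback=lambda *a,**k:time.time()-t0>T,init='sobol')
    q,pen,rows=sim(r.x,q0,S);p,A=pose(q);print(round(r.fun,2),pen,"q",np.round(q,2),"p",np.round(p,3),"x",np.round(A[:,0],3),len(rows))
    last=None
    for i,w in enumerate(rows): print(i,[float(round(x,3)) for x in w])
E
env OMP_NUM_THREADS=1 timeout 560 python3 opt.py 36 "[-.9,.37,2.11,.62,.68,2.85]" 4 330
```

```text
28.03 0 q [-0.42 -0.04  1.84  0.56  1.14  2.85] p [0.464 0.068 0.41 ] x [ 0.41   0.344 -0.845] 19
0 [-15.0, -14.0, 25.0, -0.149]
1 [-15.0, -17.0, 22.0, -0.149]
2 [-15.0, -20.0, 19.0, -0.149]
3 [-15.0, -23.0, 16.0, -0.149]
4 [-15.0, -25.0, 13.0, -0.149]
5 [-15.0, -27.0, 9.0, -0.149]
6 [-15.0, -28.0, 5.0, -0.149]
7 [-15.0, -28.0, 1.0, -0.149]
8 [-15.0, -28.0, -4.0, -0.149]
9 [-0.0, 2.0, -3.0, -0.149]
10 [-5.0, -13.0, -20.0, 0.149]
11 [-5.0, -16.0, -18.0, 0.149]
12 [-5.0, -18.0, -16.0, 0.149]
13 [-5.0, -20.0, -13.0, 0.149]
14 [-4.0, -22.0, -11.0, 0.149]
15 [-3.0, -23.0, -8.0, 0.149]
16 [-4.0, -25.0, -23.0, 0.0]
17 [-4.0, -25.0, -23.0, 0.0]
18 [-3.0, -25.0, -24.0, 0.0]
```

```bash
cat > scan2.py <<'E'
from plan import *
def sv(P,x0,q0):  # IK for position + tool-x only with q6=2.85
    f=lambda q:np.concatenate([(pose(np.append(q,2.85))[0]-P)/.5,pose(np.append(q,2.85))[1][:,0]-x0])
    r=least_squares(f,q0,bounds=(LO[:5],HI[:5]));return np.append(r.x,2.85),r.cost
def one(a):
    P,s=a;x0=pose(Q0)[1][:,0];q,c=sv(np.array(P),x0,Q0[:5])
    if c>1e-6:return (99,)
    best=(99,)
    q00=q
    for i in range(24):
        q=macro((q,(np.array(s)*.02,.149),1))[0];p,A=pose(q);x=A[:,0]
        if not(np.hypot(*p[:2])>.27 and p[0]>.15 and -.35<p[1]<.45 and .15<p[2]<.5):break
        if p[0]>.46 and p[1]>-.1:break
        e=abs(x[0])*57+max(0,.5-x[1])*57+max(0,x[1]-.68)*57
        if e<best[0]:best=(round(e,2),i+1,P,s,np.round(x,3).tolist(),np.round(p,3).tolist(),np.round(q,2).tolist(),np.round(q00,2).tolist())
    return best
Q0=np.array([-.9,.37,2.11,.62,.68,2.85])
if __name__=="__main__":
    jobs=[((x,y,z),s) for x in(.25,.32,.39,.45) for y in(-.1,.05,.2,.35) for z in(.2,.3,.4) for s in([0,0,0],[0,1,0],[1,0,0],[-1,0,0],[0,0,1],[0,0,-1],[1,1,0],[-1,1,0],[-1,0,-1])]
    with Pool() as p:o=p.map(one,jobs,chunksize=4)
    o.sort(key=lambda r:r[0])
    for r in o[:8]:print(r)
E
time timeout 200 env OMP_NUM_THREADS=1 python3 scan2.py
```

```text
(np.float64(8.75), 13, (0.25, 0.35, 0.4), [-1, 1, 0], [0.154, 0.625, -0.766], [0.169, 0.254, 0.303], [-0.38, -0.31, 2.44, 0.74, 1.23, 2.85], [0.76, -0.07, 1.83, -0.13, 1.02, 2.85])
(np.float64(12.28), 9, (0.25, 0.35, 0.3), [-1, 1, 0], [0.195, 0.48, -0.856], [0.169, 0.379, 0.217], [0.7, 0.17, 2.35, 1.07, 0.28, 2.85], [0.76, 0.05, 2.02, -0.17, 0.71, 2.85])
(np.float64(12.35), 9, (0.25, 0.35, 0.4), [0, 1, 0], [0.217, 0.517, -0.828], [0.345, 0.316, 0.32], [0.18, 0.05, 2.05, 0.7, 0.82, 2.85], [0.76, -0.07, 1.83, -0.13, 1.02, 2.85])
(np.float64(12.52), 12, (0.25, 0.35, 0.4), [-1, 0, -1], [0.145, 0.426, -0.893], [0.209, 0.178, 0.246], [-0.38, -0.14, 2.44, 0.58, 0.95, 2.85], [0.76, -0.07, 1.83, -0.13, 1.02, 2.85])
(np.float64(12.8), 8, (0.32, 0.35, 0.4), [-1, 1, 0], [0.225, 0.514, -0.828], [0.252, 0.291, 0.319], [0.15, -0.13, 2.22, 0.69, 0.84, 2.85], [0.63, -0.0, 1.77, -0.07, 1.0, 2.85])
(np.float64(13.63), 10, (0.25, 0.35, 0.3), [0, 1, 0], [0.234, 0.495, -0.837], [0.322, 0.399, 0.214], [0.47, 0.3, 2.14, 1.02, 0.4, 2.85], [0.76, 0.05, 2.02, -0.17, 0.71, 2.85])
(np.float64(14.33), 8, (0.32, 0.35, 0.4), [0, 1, 0], [0.251, 0.505, -0.826], [0.386, 0.315, 0.319], [0.17, 0.1, 2.0, 0.7, 0.79, 2.85], [0.63, -0.0, 1.77, -0.07, 1.0, 2.85])
(np.float64(14.99), 8, (0.39, 0.35, 0.4), [-1, 1, 0], [0.263, 0.523, -0.811], [0.298, 0.304, 0.303], [0.17, -0.02, 2.2, 0.8, 0.72, 2.85], [0.53, 0.07, 1.68, -0.03, 1.0, 2.85])
real	0m8.962s
user	0m32.105s
sys	0m0.239s
```

```bash
sed -i 's/p\[1\]<.45 and/p[1]<.6 and/; s/x in(.25,.32,.39,.45) for y in(-.1,.05,.2,.35) for z in(.2,.3,.4)/x in(.1,.16,.22,.3) for y in(.4,.46,.52,.58) for z in(.2,.25,.3,.35,.4)/; s/p\[0\]>.15 and/p[0]>.08 and/' scan2.py; time timeout 200 env OMP_NUM_THREADS=1 python3 scan2.py
```

```text
(np.float64(0.0), 11, (0.22, 0.52, 0.25), [-1, 1, 0], [-0.0, 0.554, -0.833], [0.153, 0.586, 0.167], [0.97, 0.49, 1.98, 1.1, 0.36, 2.85], [1.08, 0.35, 1.78, -0.33, 0.73, 2.85])
(np.float64(0.01), 14, (0.1, 0.46, 0.4), [0, 1, 0], [0.0, 0.635, -0.772], [0.325, 0.478, 0.274], [0.47, 0.32, 1.92, 0.92, 0.79, 2.85], [1.29, 0.06, 1.7, -0.31, 1.13, 2.85])
(np.float64(0.01), 14, (0.1, 0.58, 0.35), [0, 0, 0], [-0.0, 0.539, -0.842], [0.304, 0.382, 0.274], [0.33, 0.2, 2.02, 0.73, 0.86, 2.85], [1.35, 0.3, 1.53, -0.33, 1.08, 2.85])
(np.float64(0.03), 9, (0.22, 0.52, 0.3), [-1, 1, 0], [-0.001, 0.524, -0.852], [0.209, 0.542, 0.235], [0.82, 0.35, 1.93, 0.73, 0.57, 2.85], [1.08, 0.28, 1.71, -0.29, 0.85, 2.85])
(np.float64(0.03), 14, (0.22, 0.52, 0.35), [-1, 1, 0], [0.001, 0.657, -0.754], [0.133, 0.575, 0.204], [0.96, 0.43, 2.08, 1.52, 0.39, 2.85], [1.08, 0.23, 1.63, -0.26, 0.98, 2.85])
(np.float64(0.04), 17, (0.1, 0.58, 0.3), [0, 0, 1], [-0.001, 0.615, -0.789], [0.331, 0.197, 0.492], [-0.29, -0.12, 1.73, 0.64, 1.72, 2.85], [1.35, 0.35, 1.61, -0.36, 0.97, 2.85])
(np.float64(0.04), 14, (0.16, 0.58, 0.2), [0, 0, 1], [0.001, 0.58, -0.814], [0.344, 0.345, 0.383], [0.18, 0.07, 1.84, 0.66, 1.2, 2.85], [1.24, 0.48, 1.72, -0.41, 0.71, 2.85])
(np.float64(0.04), 9, (0.22, 0.52, 0.4), [-1, 1, 0], [-0.001, 0.545, -0.838], [0.25, 0.492, 0.328], [0.65, 0.18, 1.86, 0.62, 0.84, 2.85], [1.08, 0.19, 1.55, -0.24, 1.1, 2.85])
real	0m24.044s
user	1m31.827s
sys	0m0.258s
```

Run:
```python
from plan import *
from h import status
q=np.array(status.sense()['q']);p0,A0=pose(q);print(np.round(q,3),np.round(p0,3),np.round(A0[:,0],3))
q=macro((q,(np.zeros(3),-.149),14))[0];print("turned",np.round(q,2))
A=pose(q)[1]
for a,b in(([.412,-.17,.17],[.33,.05,.35]),([.33,.05,.35],[.22,.52,.40])):
    d=np.array(b)-pose(q)[0];n=10 if b[1]<.1 else 12
    r=[*np.round(A.T@d*1000/n),0];print(n,r)
    for i in range(n):
        q=fstep(q,r)
    print(np.round(q,2),np.round(pose(q)[0],3),np.round(pose(q)[1][:,0],3))
```

```text
[-0.903  0.366  2.107  0.619  0.675  2.851] [ 0.413 -0.173  0.171] [ 0.337  0.158 -0.928]
turned [-0.9   0.37  2.11  0.62  0.68  0.76]
10 [np.float64(-16.0), np.float64(-16.0), np.float64(-19.0), 0]
[-0.51 -0.24  2.1   0.35  1.08  1.51] [0.326 0.046 0.349] [ 0.337  0.158 -0.928]
12 [np.float64(-1.0), np.float64(-29.0), np.float64(-29.0), 0]
[0.81 0.07 1.64 0.01 1.06 2.85] [0.27  0.45  0.415] [ 0.241  0.264 -0.934]
```

Run:
```python
from plan import *
from h import status
q=np.array(status.sense()['q'])
q=macro((q,(np.zeros(3),-.149),20))[0]
A=pose(q)[1]
for b in([.33,.05,.35],[.22,.52,.40]):
    d=np.array(b)-pose(q)[0];n=10 if b[1]<.1 else 14
    r=[*np.round(A.T@d*1000/n),0];print(n,r)
    for i in range(n): q=fstep(q,r)
    print(np.round(q,2),np.round(pose(q)[0],3),np.round(pose(q)[1][:,0],3))
```

```text
10 [np.float64(-16.0), np.float64(5.0), np.float64(-25.0), 0]
[-0.48 -0.24  2.1   0.34  1.08  0.65] [0.326 0.053 0.35 ] [ 0.337  0.158 -0.928]
14 [np.float64(-1.0), np.float64(4.0), np.float64(-34.0), 0]
[ 1.08  0.18  1.53 -0.25  1.13  2.42] [0.224 0.518 0.407] [ 0.337  0.158 -0.928]
```

>>> arm_command(series=[[[0,0,0,-0.149],[0,0,0,-0.149],[0,0,0,-0.149],[0,0,0,-0.149],[0,0,0,-0.149],[0,0,0,-0.149],[0,0,0,-0.149],[0,0,0,-0.149],[0,0,0,-0.149],[0,0,0,-0.149]]])

```text
t: 11.5
tcp_pos: [0.4129, -0.1699, 0.17]
tool_rot: [0.81, 0.171, -0.551, 0.106]
force: [-0.1, 0.6, 0.5]
finger_gap: 1.0
```

>>> arm_command(series=[[[0,0,0,-0.149],[0,0,0,-0.149],[0,0,0,-0.149],[0,0,0,-0.149],[0,0,0,-0.149],[0,0,0,-0.149],[0,0,0,-0.149],[0,0,0,-0.149],[0,0,0,-0.149],[0,0,0,-0.149]]])

```text
t: 12.5
tcp_pos: [0.4129, -0.1699, 0.17]
tool_rot: [0.524, 0.499, -0.289, 0.627]
force: [0.1, 0.9, 0.5]
finger_gap: 0.997
```

>>> arm_command(series=[[[-16,5,-25,0],[-16,5,-25,0],[-16,5,-25,0],[-16,5,-25,0],[-16,5,-25,0],[-16,5,-25,0],[-16,5,-25,0],[-16,5,-25,0],[-16,5,-25,0],[-16,5,-25,0]]])

```text
t: 13.5
tcp_pos: [0.3241, 0.0562, 0.3498]
tool_rot: [0.526, 0.498, -0.291, 0.625]
force: [0.3, 0.4, -0.3]
finger_gap: 1.001
```

>>> arm_command(series=[[[-1,4,-34,0],[-1,4,-34,0],[-1,4,-34,0],[-1,4,-34,0],[-1,4,-34,0],[-1,4,-34,0],[-1,4,-34,0],[-1,4,-34,0],[-1,4,-34,0],[-1,4,-34,0]]])

```text
t: 14.5
tcp_pos: [0.2493, 0.3875, 0.3905]
tool_rot: [0.525, 0.498, -0.29, 0.625]
force: [1.0, -0.5, 0.7]
finger_gap: 1.0
```

>>> arm_command(series=[[[-1,4,-34,0],[-1,4,-34,0],[-1,4,-34,0],[-1,4,-34,0],[0,0,0,0.14],[0,0,0,0.14],[0,0,0,0.14]]])

```text
t: 15.2
tcp_pos: [0.2203, 0.5189, 0.4065]
tool_rot: [0.645, 0.426, -0.39, 0.5]
force: [0.4, -0.8, 0.4]
finger_gap: 0.998
```

```bash
cat > nxt.py <<'E'
from plan import *
from h import status
import sys
q=np.array(status.sense()['q']);s=status.sense();print("t",s['t'],np.round(q,3),np.round(s['tcp_pos'],3),"x",np.round(R.from_quat(s['tool_rot']).as_matrix()[:,0],3))
for sv in ([-1,1,0],[0,1,0],[0,0,0],[0,0,1],[1,0,0]):
    q1=q
    for i in range(14):
        q1,r=macro((q1,(np.array(sv)*.02,.149),1));p,A=pose(q1)
        print(sv,i+1,[float(v) for v in r[0]],np.round(A[:,0],3),np.round(p,3),np.round(q1[2:5],2)) if A[1,0]>.4 or i<1 else 0
        if A[1,0]>.6:break
E
python3 nxt.py
```

```text
t 15.2 [ 1.089  0.177  1.542 -0.248  1.126  2.845] [0.22  0.519 0.406] x [ 0.334  0.16  -0.929]
[-1, 1, 0] 1 [-3.0, -22.0, -18.0, 0.149] [ 0.284  0.189 -0.94 ] [0.229 0.518 0.412] [ 1.52 -0.16  1.14]
[-1, 1, 0] 7 [7.0, -27.0, -3.0, 0.149] [ 0.04   0.445 -0.895] [0.267 0.488 0.374] [1.71 0.39 0.99]
[-1, 1, 0] 8 [8.0, -27.0, 0.0, 0.149] [ 0.016  0.491 -0.871] [0.263 0.485 0.356] [1.77 0.49 0.94]
[-1, 1, 0] 9 [9.0, -26.0, 4.0, 0.149] [-0.002  0.534 -0.845] [0.254 0.483 0.337] [1.84 0.6  0.88]
[-1, 1, 0] 10 [11.0, -25.0, 7.0, 0.149] [-0.013  0.574 -0.819] [0.243 0.486 0.316] [1.92 0.71 0.81]
[-1, 1, 0] 11 [12.0, -24.0, 10.0, 0.149] [-0.018  0.609 -0.793] [0.228 0.492 0.295] [1.98 0.84 0.73]
[0, 1, 0] 1 [3.0, -3.0, -20.0, 0.149] [ 0.294  0.184 -0.938] [0.243 0.522 0.412] [ 1.51 -0.17  1.14]
[0, 1, 0] 7 [7.0, -12.0, -14.0, 0.149] [ 0.092  0.418 -0.904] [0.369 0.504 0.383] [1.53 0.34 1.05]
[0, 1, 0] 8 [8.0, -13.0, -13.0, 0.149] [ 0.073  0.465 -0.883] [0.38  0.499 0.368] [1.57 0.43 1.01]
[0, 1, 0] 9 [9.0, -14.0, -11.0, 0.149] [ 0.059  0.51  -0.858] [0.388 0.495 0.351] [1.62 0.52 0.97]
[0, 1,
[... 1655 characters left out ...]
7 0.62 1.83]
[1, 0, 0] 1 [7.0, 19.0, -2.0, 0.149] [ 0.309  0.175 -0.935] [0.253 0.507 0.41 ] [ 1.53 -0.18  1.12]
[1, 0, 0] 9 [4.0, 11.0, -16.0, 0.149] [ 0.178  0.411 -0.894] [0.496 0.366 0.378] [1.56 0.4  1.07]
[1, 0, 0] 10 [4.0, 9.0, -18.0, 0.149] [ 0.177  0.448 -0.876] [0.517 0.346 0.364] [1.58 0.48 1.05]
[1, 0, 0] 11 [4.0, 7.0, -18.0, 0.149] [ 0.181  0.484 -0.856] [0.535 0.326 0.348] [1.6  0.56 1.03]
[1, 0, 0] 12 [4.0, 5.0, -19.0, 0.149] [ 0.189  0.52  -0.833] [0.551 0.307 0.331] [1.63 0.63 1.01]
[1, 0, 0] 13 [4.0, 3.0, -19.0, 0.149] [ 0.202  0.553 -0.809] [0.564 0.291 0.312] [1.66 0.71 0.99]
[1, 0, 0] 14 [4.0, 1.0, -20.0, 0.149] [ 0.218  0.583 -0.783] [0.577 0.276 0.293] [1.69 0.79 0.97]
```

>>> arm_command(series=[[[-3,-22,-18,0.149],[-2,-23,-16,0.149],[0,-24,-14,0.149],[2,-26,-11,0.149],[4,-27,-9,0.149],[6,-27,-6,0.149],[7,-27,-3,0.149]]])

```text
t: 15.9
tcp_pos: [0.2864, 0.4801, 0.3745]
tool_rot: [0.717, 0.405, -0.551, 0.136]
force: [0.2, 0.3, -0.6]
finger_gap: 1.001
```

```bash
sed -i 's/A\[1,0\]>.4 or i<1/i<6/; s/range(14)/range(6)/; s/A\[1,0\]>.6/A[1,0]>.66/; s/in (\[-1,1,0\],.*\])/in ([-1,1,0],[-1,.5,0],[0,1,0])/' nxt.py; python3 nxt.py
```

```text
t 15.9 [0.668 0.139 1.703 0.364 0.992 2.851] [0.286 0.48  0.374] x [ 0.064  0.431 -0.9  ]
[-1, 1, 0] 1 [7.0, -27.0, 1.0, 0.149] [ 0.041  0.477 -0.878] [0.279 0.472 0.357] [1.77 0.46 0.94]
[-1, 1, 0] 2 [9.0, -27.0, 4.0, 0.149] [ 0.023  0.522 -0.853] [0.27  0.471 0.338] [1.84 0.57 0.88]
[-1, 1, 0] 3 [10.0, -25.0, 7.0, 0.149] [ 0.012  0.562 -0.827] [0.259 0.472 0.317] [1.91 0.69 0.81]
[-1, 1, 0] 4 [11.0, -24.0, 10.0, 0.149] [ 0.007  0.598 -0.801] [0.244 0.478 0.297] [1.98 0.81 0.74]
[-1, 1, 0] 5 [12.0, -22.0, 14.0, 0.149] [ 0.007  0.628 -0.778] [0.226 0.487 0.277] [2.04 0.96 0.66]
[-1, 1, 0] 6 [12.0, -19.0, 16.0, 0.149] [ 0.01   0.652 -0.758] [0.207 0.499 0.26 ] [2.09 1.12 0.59]
[-1, 0.5, 0] 1 [3.0, -21.0, 7.0, 0.149] [ 0.043  0.473 -0.88 ] [0.278 0.465 0.359] [1.78 0.46 0.95]
[-1, 0.5, 0] 2 [4.0, -20.0, 10.0, 0.149] [ 0.027  0.513 -0.858] [0.268 0.455 0.342] [1.86 0.56 0.9 ]
[-1, 0.5, 0] 3 [5.0, -18.0, 12.0, 0.149] [ 0.017  0.549 -0.836] [0.256 0.447 0.323] [1.94 0.66 0.84]
[-1, 0.5, 0] 4 [5.0, -16.0, 14.0, 0.149] [ 0.012  0.581 -0.814] [0.242 0.443 0.305] [2.02 0.77 0.79]
[-1, 0.5, 0] 5 [6.0, -14.0, 16.0, 0.149] [ 0.011  0.609 -0.793] [0.226 0.442 0.286] [2.09 0.89 0.73]
[-1, 0.5, 0] 6 [6.0, -12.0, 18.0, 0.149] [ 0.013  0.632 -0.775] [0.207 0.445 0.269] [2.16 1.03 0.66]
[0, 1, 0] 1 [9.0, -13.0, -13.0, 0.149] [ 0.044  0.472 -0.88 ] [0.297 0.476 0.359] [1.74 0.46 0.96]
[0, 1, 0] 2 [9.0, -14.0, -11.0, 0.149] [ 0.029  0.514 -0.858] [0.306 0.475 0.342] [1.78 0.55 0.92]
[0, 1, 0] 3 [10.0, -14.0, -9.0, 0.149] [ 0.02   0.553 -0.833] [0.312 0.475 0.324] [1.82 0.65 0.87]
[0, 1, 0] 4 [11.0, -15.0, -7.0, 0.149] [ 0.016  0.59  -0.808] [0.315 0.479 0.304] [1.86 0.76 0.82]
[0, 1, 0] 5 [12.0, -15.0, -5.0, 0.149] [ 0.017  0.622 -0.782] [0.316 0.485 0.284] [1.91 0.87 0.77]
[0, 1, 0] 6 [12.0, -15.0, -3.0, 0.149] [ 0.023  0.651 -0.758] [0.315 0.493 0.265] [1.94 1.   0.72]
```

>>> arm_command(series=[[[7,-27,1,0.149],[9,-27,4,0.149],[10,-25,7,0.149],[11,-24,10,0.149]]])

```text
t: 16.3
tcp_pos: [0.2498, 0.4739, 0.2909]
tool_rot: [0.704, 0.326, -0.623, -0.104]
force: [-0.7, 0.8, 0.8]
finger_gap: 1.0
```

```bash
cat > nav.py <<'E'
from plan import *
from h import status
def here():
    s=status.sense();A=R.from_quat(s['tool_rot']).as_matrix();q=np.array(s['q'])
    print("t",round(s['t'],2),"q",np.round(q,2),"p",np.round(s['tcp_pos'],4),"x",np.round(A[:,0],3),"z",np.round(A[:,2],3),"F",np.round(s['force'],1),"gap",round(s['finger_gap'],3))
    return s,A,q
def leg(q,p,A,b,step=.045):
    d=np.array(b)-p;n=int(np.ceil(np.linalg.norm(d)/step));r=[*np.round(A.T@d*1000/n),0.]
    for i in range(n): q=fstep(q,r)
    p2,A2=pose(q);print(n,[float(v) for v in r],"->",np.round(p2,3),"x",np.round(A2[:,0],3),"q",np.round(q,2));return q,p2
E
python3 - <<'E'
from nav import *
s,A,q=here();x=A[:,0]
# turn wanted about tool x so that z -> (-1,0,0)-ish
w=np.array([-1,0.,0]);w-=x*(w@x);w/=np.linalg.norm(w)
a=np.arctan2(A[:,1]@w,A[:,2]@w);print("turn to z=-x:",-a,"wz",w)
# turn -.149 x10 first, then legs
for n in(10,14):
    qq=macro((q,(np.zeros(3),-.149),n))[0];p,AA=pose(qq);print("after",n,np.round(qq,2))
    for b in([.36,.25,.32],[.40,0,.30],[.56,-.33,.20]): qq,p=leg(qq,p,AA,b)
    AA=pose(qq)[1];print("turn then",-np.arctan2(AA[:,1]@w,AA[:,2]@w))
E
```

```text
t 16.3 q [0.59 0.2  1.98 0.8  0.73 2.85] p [0.2498 0.4739 0.2909] x [ 0.012  0.588 -0.809] z [-0.944 -0.259 -0.202] F [-0.7  0.8  0.8] gap 1.0
turn to z=-x: 0.33488692887013616 wz [-0.99993301  0.00680302 -0.00936506]
after 10 [0.59 0.2  1.98 0.8  0.73 1.36]
6 [-25.0, 11.0, 31.0, 0.0] -> [0.358 0.251 0.318] x [ 0.012  0.588 -0.809] q [-0.09  0.12  1.99  0.69  1.18  0.91]
6 [-22.0, -2.0, 36.0, 0.0] -> [0.4   0.002 0.3  ] x [ 0.012  0.588 -0.809] q [-0.67  0.25  1.88  0.49  1.44  0.48]
9 [-12.0, 8.0, 40.0, 0.0] -> [ 0.558 -0.33   0.195] x [ 0.012  0.588 -0.809] q [-0.89  0.79  1.16  0.39  1.69  0.38]
turn then 1.8248869288701353
after 14 [0.59 0.2  1.98 0.8  0.73 0.76]
6 [-25.0, -8.0, 32.0, 0.0] -> [0.36  0.252 0.318] x [ 0.012  0.588 -0.809] q [-0.09  0.12  1.99  0.69  1.18  0.31]
6 [-22.0, -22.0, 29.0, 0.0] -> [0.402 0.001 0.3  ] x [ 0.012  0.588 -0.809] q [-0.67  0.25  1.87  0.49  1.44 -0.11]
9 [-12.0, -16.0, 37.0, 0.0] -> [ 0.556 -0.329  0.196] x [ 0.012  0.588 -0.809] q [-0.89  0.79  1.16  0.39  1.69 -0.22]
turn then 2.4208869288701376
```

Run:
```python
from nav import *
s,A,q=here();p=s['tcp_pos']
for b in([.36,.25,.32],[.40,0,.30],[.629,-.343,.165]): q,p=leg(q,p,A,b)
```

```text
t 16.3 q [0.59 0.2  1.98 0.8  0.73 2.85] p [0.2498 0.4739 0.2909] x [ 0.012  0.588 -0.809] z [-0.944 -0.259 -0.202] F [-0.7  0.8  0.8] gap 1.0
6 [-26.0, 32.0, -9.0, 0.0] -> [0.362 0.248 0.323] x [ 0.012  0.588 -0.809] q [-0.1   0.12  1.98  0.68  1.2   2.4 ]
6 [-21.0, 36.0, 5.0, 0.0] -> [0.403 0.    0.299] x [ 0.012  0.588 -0.809] q [-0.67  0.26  1.87  0.49  1.44  1.97]
10 [-9.0, 41.0, -10.0, 0.0] -> [ 0.631 -0.341  0.166] x [ 0.012  0.588 -0.809] q [-0.82  0.91  0.97  0.43  1.73  1.95]
```

>>> arm_command(series=[[[-26,32,-9,0],[-26,32,-9,0],[-26,32,-9,0],[-26,32,-9,0],[-26,32,-9,0],[-26,32,-9,0]]])

```text
t: 16.9
tcp_pos: [0.3627, 0.2489, 0.3232]
tool_rot: [0.704, 0.327, -0.623, -0.101]
force: [0.0, 0.7, -0.7]
finger_gap: 1.002
```

>>> arm_command(series=[[[-21,36,5,0],[-21,36,5,0],[-21,36,5,0],[-21,36,5,0],[-21,36,5,0],[-21,36,5,0]]])

```text
t: 17.5
tcp_pos: [0.4046, 0.0017, 0.3]
tool_rot: [0.704, 0.327, -0.623, -0.101]
force: [-0.4, -0.0, 0.6]
finger_gap: 0.998
```

>>> arm_command(series=[[[-9,41,-10,0],[-9,41,-10,0],[-9,41,-10,0],[-9,41,-10,0],[-9,41,-10,0],[-9,41,-10,0],[-9,41,-10,0],[-9,41,-10,0],[-9,41,-10,0],[-9,41,-10,0]]])

```text
t: 18.5
tcp_pos: [0.6348, -0.3385, 0.167]
tool_rot: [0.703, 0.327, -0.623, -0.101]
force: [0.6, -0.6, 0.2]
finger_gap: 1.0
```

>>> arm_command(series=[[[0,0,0,0.112],[0,0,0,0.112],[0,0,0,0.112],[0,0,0,0]]])

```text
t: 18.9
tcp_pos: [0.634, -0.3373, 0.1671]
tool_rot: [0.676, 0.218, -0.669, -0.217]
force: [-0.3, 0.8, -0.0]
finger_gap: 1.002
```

Run:
```python
from nav import *
from h import cam,snapshot,cv2,w2px
s,A,q=here();c=cam('wrist');im=snapshot('wrist')[:,:,::-1]
np.savez('w2.npz',T=c[3]);cv2.imwrite('pics/w2.png',cv2.resize(im,(800,600),interpolation=cv2.INTER_CUBIC))
print(np.round(w2px(c,[.6305,-.2665,.067])*800/512))
print(A.T@(np.array([.6307,-.2553,.0326])-s['tcp_pos'])*1000)
```

```text
t 18.9 q [-0.82  0.91  0.96  0.43  1.73  2.29] p [ 0.634  -0.3373  0.1671] x [ 0.009  0.586 -0.81 ] z [-1.     0.002 -0.01 ] F [-0.3  0.8 -0. ] gap 1.002
[404. 283.]
[157.00675031  12.44828323   4.75033908]
```

View pics/w2.png

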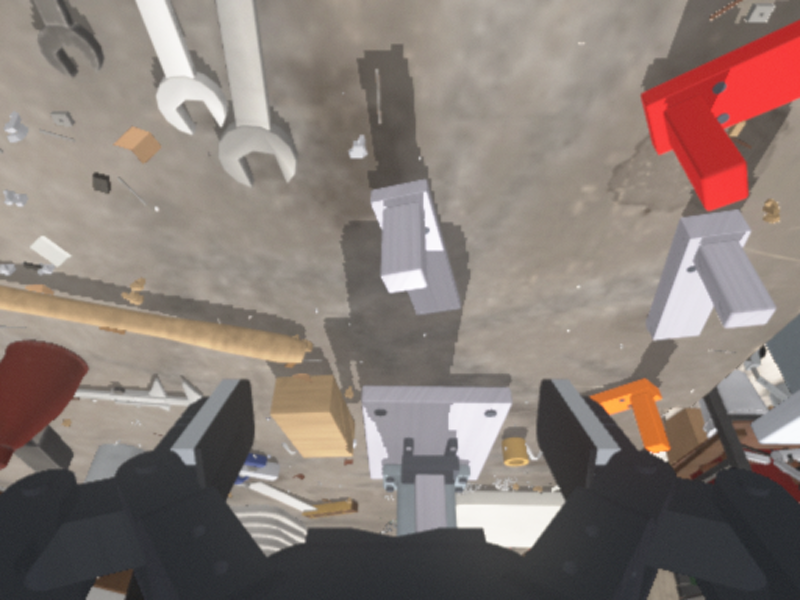

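>>> arm_command(series=[[[20,4,2,0],[38,4,2,0],[38,4,1,0],[38,0,0,0],[23,0,0,0],[0,0,0,0],[0,0,0,0]]])

```text
t: 19.65
tcp_pos: [0.6309, -0.2558, 0.0333]
tool_rot: [0.677, 0.218, -0.669, -0.217]
force: [0.3, -0.6, 0.8]
finger_gap: 1.0
```

>>> arm_command(series=[[[0,0,0,0],[0,0,0,0],[0,0,0,0],[0,0,0,0],[0,0,0,0],[0,0,0,0],[0,0,0,0],[0,0,0,0],[0,0,0,0],[0,0,0,0]]], jaw=0, force=40)

```text
t: 20.65
tcp_pos: [0.6306, -0.2564, 0.0336]
tool_rot: [0.676, 0.217, -0.669, -0.218]
force: [-1.8, -2.0, 5.6]
finger_gap: 0.304
```

Run:
```python
from nav import *
from h import cam,snapshot,cv2,crop
s,A,q=here();c=cam('wrist')
np.savez('w3.npz',T=c[3]);cv2.imwrite('pics/w3.png',np.hstack([crop(snapshot('wrist')[:,:,::-1],120,60,270,260,1.8)[:468,:486],crop(snapshot('side')[:,:,::-1],240,160,100,156,3)]))
```

```text
t 20.65 q [-0.75  1.    1.17  0.46  1.43  2.22] p [ 0.6306 -0.2564  0.0336] x [ 0.01   0.585 -0.811] z [-1.     0.005 -0.009] F [-1.8 -2.   5.6] gap 0.304
```

View pics/w3.png

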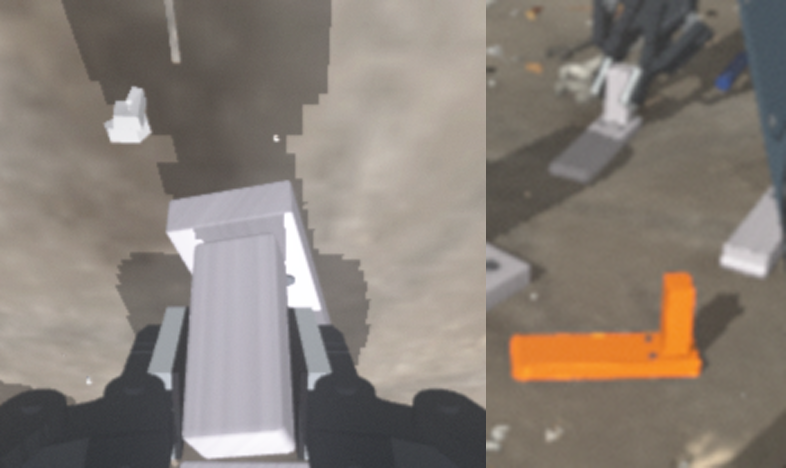

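>>> arm_command(series=[[[0,0,0,0],[0,0,0,0],[0,0,0,0],[0,0,0,0],[0,0,0,0]]], force=90)

```text
t: 21.25
tcp_pos: [0.6306, -0.2565, 0.0338]
tool_rot: [0.676, 0.217, -0.669, -0.218]
force: [-1.5, -3.0, 6.6]
finger_gap: 0.289
```

>>> arm_command(series=[[[0,0,0,0],[0,0,0,0],[0,0,0,0]]])

```text
t: 21.55
tcp_pos: [0.6306, -0.2565, 0.0338]
tool_rot: [0.676, 0.217, -0.669, -0.218]
force: [-1.5, -1.1, 6.0]
finger_gap: 0.288
```

>>> arm_command(series=[[[-8,-6,0,0],[-16,-12,0,0],[-10,-7,0,0],[0,0,0,0]]])

```text
t: 21.95
tcp_pos: [0.6317, -0.2563, 0.0777]
tool_rot: [0.678, 0.216, -0.668, -0.217]
force: [-0.2, -0.3, -2.2]
finger_gap: 0.288
```

Run:
```python
from nav import *
s,A,q=here();leg(q,s['tcp_pos'],A,[.592,-.06,.078],.04)
```

```text
t 21.95 q [-0.75  0.94  1.17  0.45  1.48  2.25] p [ 0.6317 -0.2563  0.0777] x [ 0.013  0.583 -0.812] z [-1.     0.005 -0.013] F [-0.2 -0.3 -2.2] gap 0.288
6 [19.0, -27.0, 7.0, 0.0] -> [ 0.592 -0.061  0.078] x [ 0.013  0.583 -0.812] q [-0.55  0.81  1.56  0.57  1.19  2.26]
```

>>> arm_command(series=[[[10,-13,3,0],[19,-27,7,0],[19,-27,7,0],[19,-27,7,0],[19,-27,7,0],[19,-27,7,0],[9,-13,3,0],[0,0,0,0],[0,0,0,0]]])

```text
t: 22.85
tcp_pos: [0.5912, -0.0591, 0.0765]
tool_rot: [0.677, 0.216, -0.669, -0.218]
force: [1.3, 0.1, -2.2]
finger_gap: 0.287
```

Run:
```python
from nav import *
from h import cam,snapshot,cv2,crop
s,A,q=here();c=cam('wrist');np.savez('w4.npz',T=c[3])
w=snapshot('wrist')[:,:,::-1];t=snapshot('top')[:,:,::-1];d=snapshot('side')[:,:,::-1]
cv2.imwrite('pics/w4.png',np.hstack([crop(t,180,155,100,75,4),crop(d,150,170,100,75,4)]))
cv2.imwrite('pics/w4w.png',crop(w,130,90,250,200,3))
```

```text
t 22.85 q [-0.55  0.82  1.55  0.57  1.19  2.26] p [ 0.5912 -0.0591  0.0765] x [ 0.012  0.584 -0.812] z [-1.     0.005 -0.01 ] F [ 1.3  0.1 -2.2] gap 0.287
```

View pics/w4.png

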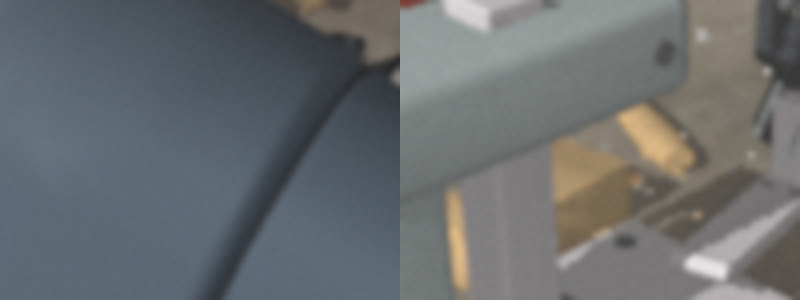

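View pics/w4w.png

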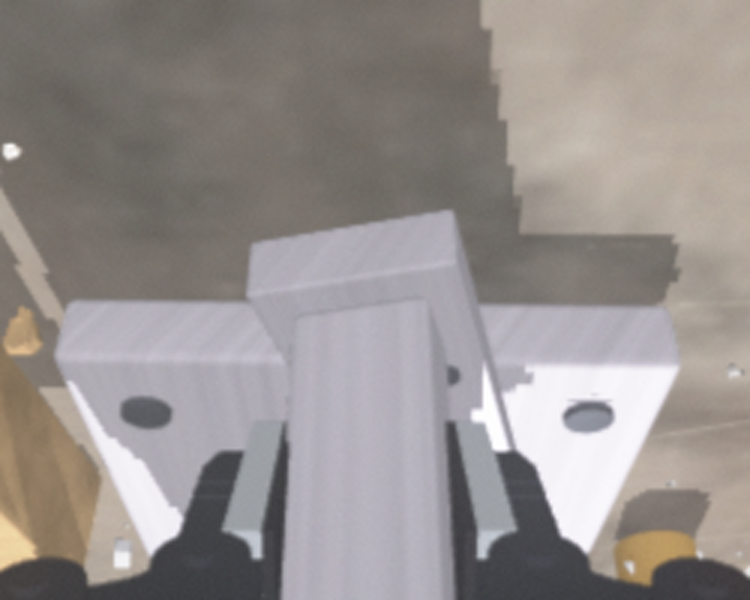

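Run:
```python
from h import *
f,cx,cy,_=cam('wrist');c=(f,cx,cy,np.load('w4.npz')['T'])
g=lambda u,v,z:px2w(c,(u+.5)/3-.5+130,(v+.5)/3-.5+90,z)
def pr(n,a,b):
    d=b-a;print(n,np.round(a,4),np.round(b,4),"len",round(np.linalg.norm(d)*1000,1),"ang",round(np.degrees(np.arctan2(d[1],d[0])),1))
for z in(.043,.047):
    pr("tail bottom",g(453,211,z),g(250,245,z));pr("tail top",g(458,263,z+.012),g(250,292,z+.012));pr("right edge top",g(458,263,z+.012),g(510,445,z+.012))
pr("post back bottom",g(430,303,.055),g(295,318,.055))
pr("table front",g(673,365,.02),g(60,358,.02))
```

```text
tail bottom [ 0.5781 -0.0884  0.043 ] [ 0.6128 -0.0796  0.043 ] len 35.9 ang 14.3
tail top [ 0.5779 -0.0894  0.055 ] [ 0.6115 -0.0817  0.055 ] len 34.5 ang 12.9
right edge top [ 0.5779 -0.0894  0.055 ] [ 0.5629 -0.03    0.055 ] len 61.3 ang 104.2
tail bottom [ 0.5785 -0.0928  0.047 ] [ 0.612  -0.0842  0.047 ] len 34.5 ang 14.3
tail top [ 0.5784 -0.0943  0.059 ] [ 0.6106 -0.0869  0.059 ] len 33.0 ang 12.9
right edge top [ 0.5784 -0.0943  0.059 ] [ 0.5641 -0.0374  0.059 ] len 58.6 ang 104.2
post back bottom [ 0.5818 -0.0789  0.055 ] [ 0.6046 -0.0745  0.055 ] len 23.2 ang 11.0
table front [ 0.5168 -0.0073  0.02  ] [ 0.67   -0.0091  0.02  ] len 153.2 ang -0.6
```

The gauge is still yawed about 14° in the jaws, so it did not square up. I'll set it back on the open bench with its yaw corrected by a tool turn, let it settle flat, and grip it again squarely.

>>> arm_command(series=[[[-14,20,0,0],[-22,31,0,0],[-10,14,0,0.1],[0,0,0,0.1],[0,0,0,0.1],[0,0,0,0]]])

```text
t: 23.6
tcp_pos: [0.59, -0.1394, 0.0754]
tool_rot: [-0.636, -0.114, 0.694, 0.318]
force: [0.3, -0.6, -3.6]
finger_gap: 0.285
```

>>> arm_command(series=[[[8,6,0,0],[10,7,0,0],[7,5,0,0],[0,0,0,0]]])

```text
t: 24.0
tcp_pos: [0.5833, -0.1359, 0.0434]
tool_rot: [-0.634, -0.115, 0.695, 0.318]
force: [0.3, -0.7, -2.5]
finger_gap: 0.287
```

```bash
python3 -c "
from nav import *
s,A,q=here();print(np.round(A.T@np.array([0,0,-.004])*1000,1),np.round(A.T@np.array([0,0,.01])*1000,1))"
```

```text
t 24.0 q [-0.66  0.89  1.48  0.52  1.23  2.49] p [ 0.5833 -0.1359  0.0434] x [ 0.007  0.588 -0.809] z [-0.955  0.243  0.169] F [ 0.3 -0.7 -2.5] gap 0.287
[ 3.2  2.3 -0.7] [-8.1 -5.6  1.7]
```

>>> arm_command(series=[[[3,2,-0.6,0],[2,1.3,-0.4,0],[0,0,0,0]]])

```text
t: 24.3
tcp_pos: [0.5848, -0.1366, 0.0391]
tool_rot: [-0.636, -0.115, 0.694, 0.317]
force: [-0.7, 0.4, -2.8]
finger_gap: 0.29
```

>>> arm_command(series=[[[2,1.3,-0.4,0],[0,0,0,0]]])

```text
t: 24.5
tcp_pos: [0.5848, -0.1366, 0.0368]
tool_rot: [-0.636, -0.115, 0.694, 0.317]
force: [-0.7, 0.2, -3.1]
finger_gap: 0.281
```

>>> arm_command(series=[[[2,1.3,-0.4,0],[0,0,0,0]]])

```text
t: 24.7
tcp_pos: [0.585, -0.1365, 0.0359]
tool_rot: [-0.636, -0.115, 0.694, 0.317]
force: [-1.3, 0.4, 4.0]
finger_gap: 0.284
```

>>> arm_command(series=[[[2,1.3,-0.4,0],[0,0,0,0]]])

```text
t: 24.9
tcp_pos: [0.5851, -0.1363, 0.0356]
tool_rot: [-0.636, -0.116, 0.694, 0.318]
force: [-2.8, -1.9, 14.0]
finger_gap: 0.282
```

>>> arm_command(series=[[[0,0,0,0],[0,0,0,0],[0,0,0,0],[0,0,0,0],[0,0,0,-0.1],[0,0,0,-0.1],[0,0,0,-0.1],[0,0,0,0]]], jaw=75)

```text
t: 25.7
tcp_pos: [0.5848, -0.1363, 0.0317]
tool_rot: [0.676, 0.217, -0.669, -0.219]
force: [0.1, -0.1, -0.0]
finger_gap: 0.752
```

Run:
```python
from nav import *
from h import cam,snapshot,cv2,crop
s,A,q=here();c=cam('wrist');np.savez('w5.npz',T=c[3])
w=snapshot('wrist')[:,:,::-1]
cv2.imwrite('pics/w5.png',crop(w,150,90,200,200,3))
```

```text
t 25.7 q [-0.66  0.91  1.48  0.52  1.22  2.18] p [ 0.5848 -0.1363  0.0317] x [ 0.01   0.586 -0.81 ] z [-1.     0.005 -0.008] F [ 0.1 -0.1 -0. ] gap 0.752
```

View pics/w5.png

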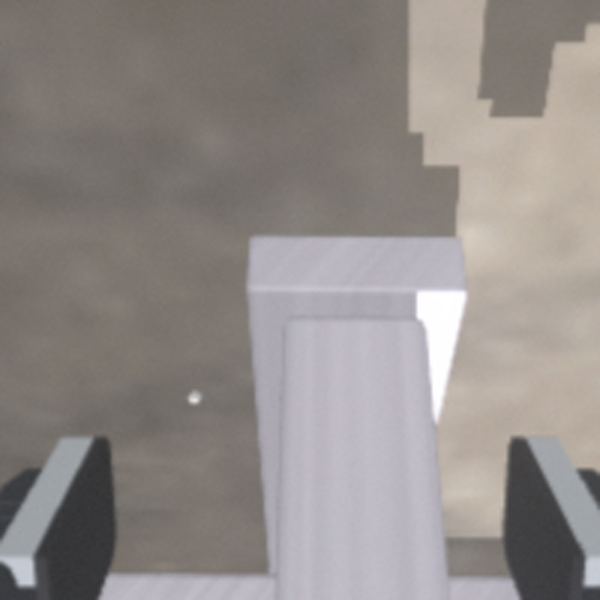

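Run:
```python
from h import *
f,cx,cy,_=cam('wrist');c=(f,cx,cy,np.load('w5.npz')['T'])
g=lambda u,v,z:px2w(c,(u+.5)/3-.5+150,(v+.5)/3-.5+90,z)
def pr(n,a,b):
    d=b-a;print(n,np.round(a,4),np.round(b,4),"len",round(np.linalg.norm(d)*1000,1),"ang",round(np.degrees(np.arctan2(d[1],d[0])),1))
pr("tail bottom",g(462,237,0),g(250,237,0));pr("tail top",g(466,290,.012),g(247,290,.012));pr("post base",g(422,319,.012),g(287,319,.012))
```

```text
tail bottom [ 0.5597 -0.161   0.    ] [ 0.5955 -0.1609  0.    ] len 35.8 ang 0.2
tail top [ 0.5603 -0.1619  0.012 ] [ 0.5954 -0.1618  0.012 ] len 35.1 ang 0.2
post base [ 0.5666 -0.154   0.012 ] [ 0.5892 -0.1538  0.012 ] len 22.6 ang 0.3
```

>>> arm_command(series=[[[0,0,0,0],[0,0,0,0],[0,0,0,0],[0,0,0,0],[0,0,0,0],[0,0,0,0],[0,0,0,0],[0,0,0,0]]], jaw=0, force=70)

```text
t: 26.55
tcp_pos: [0.5844, -0.1363, 0.0323]
tool_rot: [0.676, 0.217, -0.67, -0.219]
force: [-2.2, -2.2, 3.5]
finger_gap: 0.27
```

>>> arm_command(series=[[[-7,-5,0,0],[-14,-10,0,0],[8,-11,-1,0],[16,-22,-2,0],[16,-22,-2,0],[16,-22,-2,0],[9,-12,-1,0],[0,0,0,0],[0,0,0,0]]])

```text
t: 27.45
tcp_pos: [0.5936, -0.0266, 0.0573]
tool_rot: [0.677, 0.217, -0.669, -0.218]
force: [0.1, -0.7, -2.0]
finger_gap: 0.27
```

Run:
```python
from nav import *
from h import cam,snapshot,cv2,crop
s,A,q=here();c=cam('wrist');np.savez('w6.npz',T=c[3])
w=snapshot('wrist')[:,:,::-1];d=snapshot('side')[:,:,::-1]
cv2.imwrite('pics/w6.png',np.hstack([crop(w,150,110,200,200,2),crop(d,150,180,100,100,4)]))
print("to",np.round(A.T@(np.array([.593,s['tcp_pos'][1],.0535])-s['tcp_pos'])*1000,1))
```

```text
t 27.45 q [-0.51  0.84  1.57  0.61  1.13  2.26] p [ 0.5936 -0.0266  0.0573] x [ 0.01   0.585 -0.811] z [-1.     0.004 -0.01 ] F [ 0.1 -0.7 -2. ] gap 0.27
to [3.1 2.2 0.6]
```

View pics/w6.png

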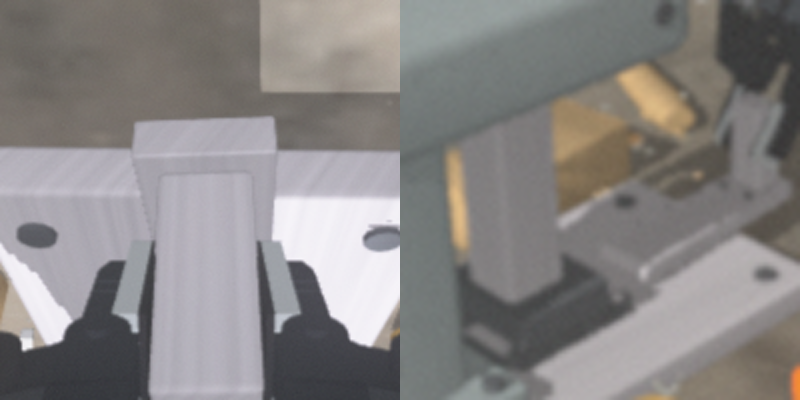

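Run:
```python
from h import *
f,cx,cy,_=cam('wrist');c=(f,cx,cy,np.load('w6.npz')['T'])
g=lambda u,v,z:px2w(c,(u+.5)/2-.5+150,(v+.5)/2-.5+110,z)
def pr(n,a,b):
    d=b-a;print(n,np.round(a,4),np.round(b,4),"len",round(np.linalg.norm(d)*1000,1),"ang",round(np.degrees(np.arctan2(d[1],d[0])),1))
pr("tail bottom",g(275,117,.025),g(134,124,.025));pr("tail top",g(275,153,.037),g(133,158,.037));pr("post base",g(250,172,.037),g(160,176,.037))
pr("table bottom edge",g(399,150,0.0),g(0,149,0.0));pr("holes",g(381,237,0.02),g(37,236,0.02))
# finer, by line fit on image edges
im=cv2.cvtColor(snapshot('wrist'),cv2.COLOR_RGB2GRAY);cr=crop(im,150,110,200,200,1)
L=cv2.createLineSegmentDetector().detect(cr)[0][:,0]
for l in L:
    if abs(l[3]-l[1])<.2*abs(l[2]-l[0]) and abs(l[2]-l[0])>25: print(np.round(l*2,1),round(np.degrees(np.arctan2(l[3]-l[1],l[2]-l[0])),2))
```

```text
tail bottom [ 0.5768 -0.0511  0.025 ] [ 0.613  -0.0481  0.025 ] len 36.3 ang 4.7
tail top [ 0.5775 -0.0516  0.037 ] [ 0.6122 -0.0493  0.037 ] len 34.7 ang 3.7
post base [ 0.5832 -0.0437  0.037 ] [ 0.606  -0.0418  0.037 ] len 22.9 ang 4.8
table bottom edge [ 0.5299 -0.0059  0.    ] [ 0.6645 -0.0055  0.    ] len 134.6 ang 0.2
holes [0.534  0.0175 0.02  ] [0.6537 0.0181 0.02  ] len 119.7 ang 0.3
[396.3 153.2 276.3 151.7] -179.28
[271.4 115.  136.2 120.5] 177.69
[128.8 150.6   1.2 149.2] -179.38
[261.2  93.5 396.3  93.5] -0.0
[396.3 198.8 278.7 197.7] -179.44
[246.2 172.  166.2 175.1] 177.74
[136.2 157.2 268.8 153.2] -1.75
[178.7 392.7 253.8 392.2] -0.39
[  1.2 196.8  96.3 197.7] 0.51
```

>>> arm_command(series=[[[0,0,0,0.045],[0,0,0,0.045],[2,1.5,0,0],[6,-8,-1,0],[6,-8,-1,0],[6,-8,0,0],[0,0,0,0]]])

```text
t: 28.3
tcp_pos: [0.5965, 0.0058, 0.0543]
tool_rot: [-0.665, -0.188, 0.679, 0.249]
force: [0.4, 0.2, -2.7]
finger_gap: 0.271
```

>>> arm_command(series=[[[1,0.7,0,0],[1,0.7,0,0],[0,0,0,0]]])

```text
t: 28.6
tcp_pos: [0.5965, 0.0044, 0.0528]
tool_rot: [-0.665, -0.188, 0.679, 0.25]
force: [-3.2, 3.2, 3.2]
finger_gap: 0.275
```

```bash
cat > yaw.py <<'E'
from nav import *
from h import cam,snapshot,cv2,px2w
s,A,q=here();c=cam('wrist');im=cv2.cvtColor(snapshot('wrist'),cv2.COLOR_RGB2GRAY)
for l in cv2.createLineSegmentDetector().detect(im[110:310,150:350])[0][:,0]:
    if abs(l[3]-l[1])<.2*abs(l[2]-l[0]) and abs(l[2]-l[0])>25:
        l=sorted([(l[0]+150,l[1]+110),(l[2]+150,l[3]+110)],reverse=True);a,b=[px2w(c,*t,.026) for t in l];d=b-a;print(np.round(np.ravel(l),1),np.round(a[:2],4),np.round(b[:2],4),"ang",round(np.degrees(np.arctan2(d[1],d[0])),1))
E
python3 yaw.py
```

```text
t 28.6 q [-0.46  0.85  1.59  0.64  1.11  2.36] p [0.5965 0.0044 0.0528] x [ 0.008  0.589 -0.808] z [-0.996  0.077  0.046] F [-3.2  3.2  3.2] gap 0.275
[348.2 149.6 150.5 165.5] [ 0.549  -0.0334] [ 0.6409 -0.0343] ang -0.6
[348.2 111.2 276.7 117.7] [ 0.5528 -0.0559] [ 0.5816 -0.0559] ang 0.0
[348.3 175.3 289.3 179.9] [ 0.5458 -0.0144] [ 0.5758 -0.0146] ang -0.5
[285.7 186.5 218.1 189.1] [ 0.5776 -0.0094] [ 0.6128 -0.012 ] ang -4.3
[271.8 196.1 233.1 197.8] [ 0.5851 -0.0017] [ 0.6061 -0.0031] ang -3.8
[276.9 306.1 250.6 306.2] [0.5853 0.199 ] [0.6127 0.1929] ang -12.5
[189.4 188.6 150.6 191.4] [ 0.6273 -0.0144] [ 0.6475 -0.0148] ang -1.0
```

>>> arm_command(series=[[[-1,-0.7,0,0],[0,0,2.5,0],[1,0.7,0,0],[0,0,0,0]]])

```text
t: 29.05
tcp_pos: [0.5956, 0.0028, 0.0528]
tool_rot: [-0.666, -0.186, 0.678, 0.249]
force: [-2.8, -0.3, 5.2]
finger_gap: 0.27
```

>>> arm_command(series=[[[0,0,0,0],[0,0,0,0],[0,0,0,0],[0,0,0,-0.045],[0,0,0,-0.045],[0,0,0,0],[0,0,0,0]]], jaw=60)

```text
t: 29.75
tcp_pos: [0.5949, 0.0034, 0.0517]
tool_rot: [0.676, 0.217, -0.669, -0.219]
force: [-0.3, 0.3, -0.5]
finger_gap: 0.601
```

```bash
sed -i 's/,\.026)/,.020)/' yaw.py; python3 yaw.py
```

```text
t 29.75 q [-0.46  0.84  1.59  0.64  1.1   2.27] p [0.5949 0.0034 0.0517] x [ 0.01   0.586 -0.81 ] z [-1.     0.006 -0.008] F [-0.3  0.3 -0.5] gap 0.601
[348.1 160.9 150.6 159.3] [ 0.5487 -0.0272] [ 0.6458 -0.0281] ang -0.5
[348.1 123.6 284.4 123.4] [ 0.5544 -0.0509] [ 0.5818 -0.051 ] ang -0.3
[348.1 186.3 294.4 186.1] [ 0.5439 -0.0068] [ 0.5731 -0.0069] ang -0.2
[288.1 187.6 219.4 187.3] [ 0.5763 -0.0055] [ 0.614  -0.0057] ang -0.3
[274.4 196.7 234.4 196.6] [0.5834 0.003 ] [0.6062 0.0029] ang -0.2
[268.1 307.  240.6 306.5] [0.5802 0.2104] [0.6104 0.2092] ang -2.3
[198.1 185.7 150.6 185.1] [ 0.6255 -0.007 ] [ 0.6513 -0.0075] ang -1.1
```

>>> arm_command(series=[[[0,0,0,0],[0,0,0,0],[0,0,0,0],[0,0,0,0],[0,0,0,0],[0,0,0,0]]], jaw=0, force=20)

```text
t: 30.4
tcp_pos: [0.5947, 0.0035, 0.052]
tool_rot: [0.676, 0.217, -0.669, -0.219]
force: [-0.4, -0.1, 1.2]
finger_gap: 0.279
```

```bash
python3 yaw.py; python3 -c "
from h import *
s,Rm=st();print(np.round(Rm.T@np.array([.00006,.010,0])*1000,2))"
```

```text
t 30.4 q [-0.46  0.84  1.59  0.64  1.1   2.27] p [0.5947 0.0035 0.052 ] x [ 0.01   0.586 -0.81 ] z [-1.     0.005 -0.008] F [-0.4 -0.1  1.2] gap 0.279
[348.1 160.6 150.6 158.8] [ 0.5485 -0.0271] [ 0.6456 -0.0281] ang -0.6
[348.1 122.7 284.4 122.7] [ 0.5542 -0.0511] [ 0.5816 -0.0511] ang 0.1
[348.1 186.2 291.9 185.7] [ 0.5436 -0.0066] [ 0.5742 -0.0069] ang -0.5
[286.9 187.5 216.9 187.2] [ 0.5768 -0.0053] [ 0.6152 -0.0053] ang -0.1
[273.1 196.3 233.1 196.5] [0.5839 0.003 ] [0.6067 0.0034] ang 0.8
[265.6 306.3 238.1 306.2] [0.5825 0.2092] [0.6127 0.2093] ang 0.1
[196.9 185.2 150.6 185. ] [ 0.6259 -0.007 ] [ 0.6512 -0.0071] ang -0.2
t 30.45 q [-0.46  0.84  1.59  0.64  1.1   2.27] tcp [0.5947 0.0035 0.052 ] zang 179.71 F [-0.2 -1.   0.7] gap 0.274
[ 5.86 -8.1  -0.01]
```

>>> arm_command(series=[[[2.9,-4,0.5,0],[2.9,-4,0.5,0],[2.9,-4,0.3,0],[2.9,-4,0,0],[0,0,0,0]]])

```text
t: 30.95
tcp_pos: [0.5934, 0.0247, 0.052]
tool_rot: [0.676, 0.218, -0.669, -0.219]
force: [1.3, 1.7, 0.4]
finger_gap: 0.281
```

>>> arm_command(series=[[[2.9,-4,0,0],[2.9,-4,0,0],[2.9,-4,0,0],[2.9,-4,0,0],[0,0,0,0]]])

```text
t: 31.45
tcp_pos: [0.5935, 0.0443, 0.052]
tool_rot: [0.676, 0.217, -0.669, -0.219]
force: [0.8, 0.9, 1.5]
finger_gap: 0.274
```

```bash
python3 yaw.py
```

```text
t 31.45 q [-0.4   0.84  1.62  0.67  1.06  2.29] p [0.5935 0.0443 0.052 ] x [ 0.009  0.587 -0.81 ] z [-1.     0.005 -0.008] F [0.8 0.9 1.5] gap 0.274
[348.1 130.2 294.4 129.8] [ 0.5521 -0.0061] [ 0.5758 -0.0063] ang -0.5
[286.9 187.4 218.1 187.2] [0.5756 0.0355] [0.6133 0.0354] ang -0.1
[271.9 196.3 233.1 196.5] [0.5834 0.0439] [0.6056 0.0441] ang 0.6
```

>>> arm_command(series=[[[2.9,-4,0,0],[2.9,-4,0,0],[2.9,-4,0,0],[2.3,-3.2,0,0],[0,0,0,0]]])

```text
t: 32.0
tcp_pos: [0.5937, 0.0628, 0.052]
tool_rot: [0.676, 0.217, -0.669, -0.219]
force: [0.7, -0.9, 2.8]
finger_gap: 0.281
```

>>> arm_command(series=[[[1.2,-1.6,0,0],[1.2,-1.6,0,0],[0,0,0,0]]])

```text
t: 32.3
tcp_pos: [0.5938, 0.0659, 0.052]
tool_rot: [0.676, 0.217, -0.669, -0.219]
force: [-0.6, -2.4, 5.2]
finger_gap: 0.277
```

>>> arm_command(series=[[[0.9,-1.2,0,0],[0,0,0,0]]])

```text
t: 32.5
tcp_pos: [0.5939, 0.0672, 0.052]
tool_rot: [0.676, 0.217, -0.669, -0.219]
force: [0.4, -3.2, 5.5]
finger_gap: 0.279
```

>>> arm_command(series=[[[0.9,-1.2,0,0],[0,0,0,0]]])

```text
t: 32.7
tcp_pos: [0.594, 0.0686, 0.052]
tool_rot: [0.676, 0.217, -0.669, -0.219]
force: [0.6, -3.3, 6.7]
finger_gap: 0.28
```

>>> arm_command(series=[[[0.9,-1.2,0,0],[0,0,0,0]]])

```text
t: 32.9
tcp_pos: [0.594, 0.0701, 0.0519]
tool_rot: [0.676, 0.217, -0.669, -0.219]
force: [-0.4, -3.0, 5.9]
finger_gap: 0.277
```

>>> arm_command(series=[[[0.9,-1.2,0,0],[0,0,0,0]]])

```text
t: 33.1
tcp_pos: [0.5941, 0.0716, 0.052]
tool_rot: [0.676, 0.217, -0.669, -0.219]
force: [-0.0, -3.1, 6.3]
finger_gap: 0.277
```

```bash
python3 yaw.py
```

```text
t 33.1 q [-0.36  0.83  1.64  0.7   1.03  2.31] p [0.5941 0.0716 0.052 ] x [ 0.01   0.586 -0.81 ] z [-1.     0.005 -0.009] F [-0.  -3.1  6.3] gap 0.277
[286.9 187.3 218.1 186.8] [0.5762 0.0626] [0.6139 0.0624] ang -0.3
[273.1 196.6 241.9 196.3] [0.5833 0.0713] [0.6011 0.0711] ang -0.7
```

>>> arm_command(series=[[[0.9,-1.2,0,0],[0,0,0,0]]])

```text
t: 33.35
tcp_pos: [0.5941, 0.0724, 0.052]
tool_rot: [0.677, 0.217, -0.669, -0.218]
force: [-1.1, -5.3, 6.8]
finger_gap: 0.276
```

>>> arm_command(series=[[[0.9,-1.2,0,0],[0,0,0,0]]])

```text
t: 33.55
tcp_pos: [0.5942, 0.0725, 0.0519]
tool_rot: [0.677, 0.216, -0.669, -0.217]
force: [-2.3, -11.2, 7.5]
finger_gap: 0.281
```

>>> arm_command(series=[[[0.9,-1.2,0,0],[0,0,0,0]]])

```text
t: 33.75
tcp_pos: [0.5945, 0.0725, 0.0519]
tool_rot: [0.678, 0.215, -0.669, -0.216]
force: [-3.7, -15.3, 9.9]
finger_gap: 0.274
```

The stop is felt: TCP y holds at 0.0725 while the push rises from 3 to 15 N. Now I'll release and back off along the tool axis.

>>> arm_command(series=[[[0,0,0,0],[0,0,0,0],[0,0,0,0],[0,0,0,0],[0,0,0,0]]], jaw=70)

```text
t: 34.25
tcp_pos: [0.5935, 0.0769, 0.0512]
tool_rot: [0.676, 0.217, -0.67, -0.219]
force: [-0.3, 1.0, -0.1]
finger_gap: 0.699
```

```bash
python3 yaw.py
```

```text
t 34.25 q [-0.35  0.83  1.64  0.7   1.03  2.31] p [0.5935 0.0769 0.0512] x [ 0.009  0.586 -0.81 ] z [-1.     0.004 -0.008] F [-0.3  1.  -0.1] gap 0.699
[285.6 182.5 215.6 182.4] [0.5767 0.0628] [0.6141 0.0629] ang 0.2
[263.1 191.9 230.6 191.9] [0.5885 0.0712] [0.6066 0.0713] ang 0.3
```

>>> arm_command(series=[[[-10,0,0,0],[-20,0,0,0],[-30,0,0,0],[-35,0,0,0],[-35,0,0,0],[-30,0,0,0],[-20,0,0,0],[0,0,0,0],[0,0,0,0]]])

```text
t: 35.2
tcp_pos: [0.5918, -0.0293, 0.1976]
tool_rot: [0.676, 0.217, -0.669, -0.219]
force: [-0.0, 0.7, 0.1]
finger_gap: 0.702
```

```bash
python3 yaw.py
python3 - <<'E'
from h import *
w=snapshot('wrist')[:,:,::-1];d=snapshot('side')[:,:,::-1]
cv2.imwrite('pics/w7.png',np.hstack([crop(w,150,160,200,224,2),crop(d,140,170,100,112,4)]))
E
```

```text
t 35.2 q [-0.51  0.63  1.52  0.56  1.36  2.41] p [ 0.5918 -0.0293  0.1976] x [ 0.01   0.586 -0.81 ] z [-1.     0.006 -0.009] F [-0.   0.7  0.1] gap 0.702
[309.4 263.  283.1 264.1] [0.4869 0.3904] [0.5372 0.396 ] ang 6.3
[265.6 197.5 239.4 197.3] [0.5772 0.1743] [0.6134 0.174 ] ang -0.5
[279.4 268.7 223.1 268.2] [0.5431 0.4185] [0.6557 0.4173] ang -0.6
```

View pics/w7.png

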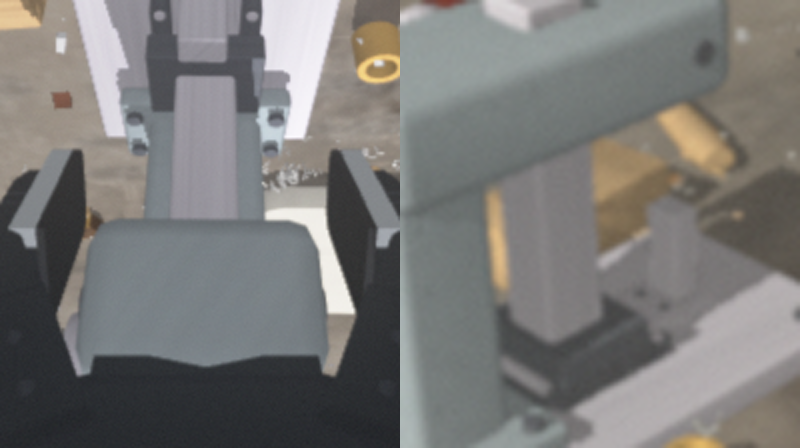

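```bash
python3 -c "
from station import ticket
print(ticket.sign_off())"
```

```text
the job is handed in; nothing more can be done
None
```

The thin gauge (the far one of the two) is in the gap between the guide rails, lying flat and released. I handed the job in at about 35 s of the 56 s allowed.

**How it went**
- **Lean:** the move rows can only turn about the tool axis. I got the hand to lean about 36° back by working joint 6 against its range limit.
- **Grip:** I set the gauge down and gripped it again twice, because it sat yawed about 14° and then 4° in the jaws. It went in at about 0.3° or less from square.
- **Stop:** I slid it in at low grip force. At the stop the hand held still while the push rose from 3 to 15 N, and I went no further.

**Last checks**
- **Position:** after release the gauge's tail edge measured square to within about 0.3°. Its position was the same as just before the stop contact, within about 0.5 to 0.8 mm, which is about the measuring noise. So a sub-millimetre spring-back can't be ruled out, and I did not push again to check.
- **Clear of the work:** the hand is about 0.18 m back and the wrist force reads about zero. The last picture shows the post upright in front of the pad.
- **Other parts:** the wood block and bushing looked untouched in that picture. The thick gauge was outside that view. I kept the hand away from it but did not check it again.

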